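# Close a filter cell: four wing nuts in cross order

## Robot

A 7-joint arm with a two-finger parallel gripper is mounted at the origin on a cart in front of the work surface, level with it; the furniture and walls round the work are solid. World frame = base frame: x ahead of the robot, y to its left, z up, the work surface at z = 0. Lengths are in m, angles in rad, forces in N, time in s.
With the tool pointing down it reaches from about 0.425 to 0.875 m from the base axis. Payload 4.7 kg.
Tool frame: the origin (TCP) lies on the centre line of the jaws, within the pads' length; the fingertips stand 14 mm ahead of it and the grasp point (between the pads) lies 5 mm behind it; z points along the fingers, y is the direction in which the jaws open and shut (so a half turn about z gives the same grasp; the last joint's range is limited). The gripper opens to 87 mm and grips with 3 to 60 N. Pads are 19 mm wide; open, the fingers measure 117 mm over their backs; the gripper's body (75 mm by 190 mm) begins 51 mm behind the grasp point.
Start: joints at [-1.278, 0.321, -0.07, 1.45, 0.023, 1.371, -0.057], TCP at [0.179, 0.625, 0.237] pointing down, gripper open.
Joint ranges: [-2.86, 2.86], [-0.3, 2.09], [-1.38, 1.24], [0.06, 2.45], [-1.56, 4.7], [0.09, 2.05], [-2.69, 2.69]. Speed limits (rad/s): [2.57, 2.57, 3.14, 3.14, 3.14, 3.14, 3.14].

## Interface

Orientations are given as a rotation vector (axis times angle).
In Python, from bench import ctrl, optics, models gives the robot as it stands. The module is installed in compiled form; this text tells all that it offers.
- The arm moves only by the tool arm_command, never from a script. Its argument "motion" is a list of rows, each a list of 3 entries, a list of its own where there are three numbers: the shift along the tool's x, y, z in mm, then the turn, a rotation vector about the tool's x, y, z in degrees, then the closure, from 0 (fully open) to 1 (shut). In form: [[[x, y, z], [ax, ay, az], claw], ...]. A call has 1 to 8 rows; each row shifts and turns the commanded pose from where the row before left it, along the tool's axes as they then stand; what a row does not reach is not made up. A row lasts 1/12 s, in which the tool goes at most 41.7 mm and 7.16 degrees, less where a joint would pass 70% of its speed; a pose out of reach is approached as far as the arm can. A call with a gripper value outside its range is refused whole. The fingers move at their own pace and stop on an object; "force" is the grip in N (left out, the last holds). Time passes only in rows, so rows that do not move let the fingers close. It gives the time, the measured TCP pose, the force and the opening at its end, in the units of the state.
- ctrl.get_state(): the state, without advancing time (a new reading comes with each control period).
- optics.get_image(name): name is "side" or "top" or "wrist"; returns (picture, depth): 384x512x3 uint8, blue, green, red; 384x512 float32, m along the optical axis (not along the pixel's ray), 0 where there is no reading.
- optics.camera_model(name): a dict with "fovy" (degrees; the focal length in pixels is half the picture's height over the tangent of half this angle, whatever the lens; pixels are square), "cx", "cy" (the principal point, pixels), "rvec" (rotation vector, rad) and "tvec" (3), from world to camera coordinates, as OpenCV has them; the wrist camera has in their place "mount" (4x4, takes a point from camera to tool coordinates, whose origin is the TCP and whose axes are the flange's). Camera axes: x right, y down, z forward; pixel columns grow to the right and rows downward; lengths in m; the calibration is good to about 2 mm. The wrist camera is an equidistant fisheye: a pixel r from the principal point sees the ray r / f radians off the axis. A picture is of the moment at which its call begins: read the wrist's pose just before it. camera_model takes no time and is no camera call.
- ctrl.close_job(): hands the job in, once; it reports no verdict.
Trained networks look in the newest picture that a camera, given by its name, has taken for a name from the list of things; names that differ only in an ending like _2 or _b are one class to them, and where a whole thing is asked for, a point or a joint stands for the part that bears it (a point fixed in the world has none). Each returns a list of dicts, best first, with "conf" (0 to 1); they miss things now and then, are a little off and sometimes report something else, mostly with a low value. They report only what shows in the picture. A call takes as long as a camera call.
- models.search_frame(camera, target): "location" ([x, y, z] in m, in the coordinates of the camera as it stood for that picture, good to about 4 mm: the middle of the surface that is visible of it).
- models.silhouettes(camera, target): "pixels" (384x512 bool, what is visible of it).
The state is a dict: "time": time; "joint_positions": joint angles; "qd": joint speeds; "joint_torque": joint torques, N m; "position": TCP position; "tool_rot": TCP orientation; "ft_force": force on the tool from outside, world axes, zero at the start; "torque": the same for the moment, N m; "grip_width": opening from 0.0 (shut) to 1.0 (fully open).
Only numpy, scipy, OpenCV 4.12 (cv2) and the standard library are available. Lean on these libraries where they do the work, as an engineer would, in place of code of your own. Each camera call takes 0.05 s, during which the arm holds its last target.

## Task

Close the pressure filter cell by tightening its four wing nuts, each about half a turn clockwise (seen from above), in cross order: tighten one nut, then the nut diagonally opposite, and only then the other diagonal pair. Stop each nut by feel when it goes firmly tight (about 0.33 N m at the nut), so that the cover sits fully down and level; do not overtighten any nut, and do not push the things standing around aside.

Things in the scene. Friction and masses are not known exactly. Their poses are not given: they have to be found in the camera images.
- cell: Metal filter cell fixed to the table: round body, square flange 156 mm wide, top 64 mm above the table, brass outlet on its -x side. Origin on its axis at table height, z up, x and y along the flange sides. Four bosses at (+-50, +-50) mm rise to 70 mm; lugs at mid-sides keep the cover in place. A rubber gasket holds the cover about 1.7 mm above the bosses until pressed down.
- cover: Loose square steel plate, 140 x 140 x 10 mm, lying on the gasket between the lugs, with a brass plug (26 mm wide, reaching 97 mm above the table) in its middle. Origin at the centre of its underside, z up; starts about 71.7 mm above the table and is home at 70 mm, on all four bosses. A nut tightened alone tilts it.
- nut_1: Wing nut on the stud at (+50, +50) mm of the cell. All four are alike. Origin on the nut's axis at table height (not up at the wing); z up, x along the wing, y across its thickness. The wing is a flat-sided bar 40 mm long, 10 mm thick, 99 to 120 mm above the table; below it a hub 23 mm and a collar 38 mm across. Start direction random.
- stud_1: Fixed threaded stud under nut_1, with all that turns on it (hub, collar, wing). Origin at table height, exactly below the nut's axis.
- nut_2: Wing nut on the stud at (-50, +50) mm, diagonally opposite nut_4. Every nut turns about z and stays at its height; inside, a collar runs down 12 mm a turn onto the cover. Clockwise from above tightens. Each is tight after 0.36 to 0.58 turn (2.25 to 3.65 rad) of its wing, different for each and not to be seen from its direction.
- stud_2: Fixed threaded stud under nut_2, with all that turns on it (hub, collar, wing). Origin at table height, exactly below the nut's axis.
- nut_3: Wing nut on the stud at (-50, -50) mm, diagonally opposite nut_1. Torque on any nut's wing: about 0.1 N m running free, up to 0.2 pressing the gasket down, then rising by about 0.45 N m per rad once its corner is home; it stays up while you hold still. Tight from 0.27 N m, best about 0.33, overtight from 0.45 N m.
- stud_3: Fixed threaded stud under nut_3, with all that turns on it (hub, collar, wing). Origin at table height, exactly below the nut's axis.
- nut_4: Wing nut on the stud at (+50, -50) mm, diagonally opposite nut_2. Every wing sits on its nut through a stiff torsion spring (1.5 N m per rad): let go, the wing springs back about 0.2 rad while the nut inside keeps its place and its clamping force. Turning a nut back loosens it.
- stud_4: Fixed threaded stud under nut_4, with all that turns on it (hub, collar, wing). Origin at table height, exactly below the nut's axis.
- bottle_a: Bystander, to be left alone: amber reagent bottle with black cap, 36 mm wide, 66 mm tall, beside the cell on its +y side.
- bottle_b: Bystander, to be left alone: white reagent bottle with black cap, 36 mm wide, 66 mm tall, at the left of the table.
- tape: Bystander, to be left alone: roll of label tape lying flat, 68 mm across, 18 mm high, beside the cell on its -y side.
- timer: Bystander, to be left alone: white bench timer, 66 mm wide, 58 mm tall, at the left front.
- marker: Bystander, to be left alone: marker pen lying near the front edge, 137 mm long, 14 mm high.

How it is judged:
On the way, in this order (a step that is already met when the one before it is completed fails the run):
1. both nuts of one diagonal are tight (each presses on the cover with more than 13 N) while the other two are still loose (under 6 N) (((contact force between each of stud_1, stud_3 and cover above 13 N and contact force between each of stud_2, stud_4 and cover below 6 N) or (contact force between each of stud_2, stud_4 and cover above 13 N and contact force between each of stud_1, stud_3 and cover below 6 N))), for 0.2 s.
2. all four nuts are tight (each over 13 N on the cover) (contact force between each of stud_1, stud_2, stud_3, stud_4 and cover above 13 N), for 0.2 s.
At the end, for the whole second after the job is handed in: All four nuts are tight, each pressing on the cover with more than 13 N, and the cover is home: its underside less than 70.7 mm above the cell's foot and level within 0.008 rad (all of step 2 and z of cover in the frame of cell below 0.0707 m and angle between cover's own z axis and vertical below 0.008 rad); the robot touches nothing.
It fails at once if a nut is overtightened: it presses on the cover with more than 42 N (contact force between any of stud_1, stud_2, stud_3, stud_4 and cover above 42 N).
It fails at once if a bystander (bottle, tape, timer, marker) is moved more than 30 mm (distance of any of bottle_a, bottle_b, tape, timer, marker from where it was at the start of the episode above 0.03 m).
It also fails if it takes over 72 s, if anything falls off the work surface, if the arm or the gripper's body presses on something with over 40 N, if the wrist force passes 120 N, or if a joint passes its speed limit or range.

## Working session

There is one attempt and no reset: what is moved stays moved. The work goes in short steps, Python scripts to look and compute and a tool call to move; the robot and the scene stay as the last step left them, time stands still between calls to the robot, and variables do not carry over. Pictures are saved under pics/ and viewed, and the job is handed in when it is done.

Besides the shell and the picture viewer there is one more tool, called after ">>>" as name([rows], argument=value, ...), one row to a line, values as JSON. arm_command: Moves the arm, as the interface text tells. Its arguments: {"type":"object","properties":{"motion":{"type":"array","items":{"type":"array"}},"force":{"type":"number"}},"required":["motion"]}

```bash
mkdir -p pics; ls
cat > h.py <<'E'
import numpy as np, cv2
from scipy.spatial.transform import Rotation as R
from bench import ctrl, optics, models
def cam(name):
    m=optics.camera_model(name); f=192/np.tan(np.radians(m['fovy'])/2); return m,f
def pix2w(name,u,v,d):
    m,f=cam(name); p=np.array([(u-m['cx'])/f*d,(v-m['cy'])/f*d,d])
    Rm=R.from_rotvec(m['rvec']).as_matrix(); return Rm.T@(p-np.array(m['tvec']).ravel())
def c2w(name,p):
    m,f=cam(name); Rm=R.from_rotvec(np.ravel(m['rvec'])).as_matrix(); return Rm.T@(np.array(p)-np.ravel(m['tvec']))
E
python3 - <<'E'
from h import *
print(ctrl.get_state())
for n in ['top','side']:
    im,d=optics.get_image(n); cv2.imwrite(f'pics/{n}0.png',im); print(optics.camera_model(n))
    np.save(n+'_d.npy',d)
print(optics.camera_model('wrist'))
E
```

```text
pics
{'time': 0.0, 'joint_positions': array([-1.27790108,  0.321792  , -0.07006643,  1.45166132,  0.02263937,
        1.37079459, -0.05688021]), 'qd': array([-1.89726742e-04, -9.58442516e-04, -3.14172676e-05, -2.45579337e-03,
       -5.36236709e-04,  1.20857947e-03,  6.91580533e-04]), 'joint_torque': array([ 7.67241709e-04, -4.91303480e+01, -4.03702743e-01, -3.12533391e+01,
       -6.41333009e-02,  4.36990173e-02,  1.80750803e-04]), 'position': array([0.17880622, 0.62438232, 0.23548836]), 'tool_rot': array([-4.36433996e-01, -3.11100951e+00,  2.92996536e-03]), 'ft_force': array([ 0.4498427 ,  0.18690382, -0.41744378]), 'torque': array([-0.03683235, -0.03814801,  0.0649704 ]), 'grip_width': 0.9988608535176355}
{'fovy': 54.18802417511723, 'cx': 256.484972004031, 'cy': 191.76057155076444, 'rvec': array([ 2.1422549 , -2.14664638,  0.18115881]), 'tvec': array([0.08899774, 0.51213533, 0.83461288])}
{'fovy': 54.394746218943325, 'cx': 258.48514567452304, 'cy': 192.3714554228047, 'rvec': array([-0.0699009 ,  2.86002475, -1.28965785]), 'tvec': array([0.50526225, 0.02141336, 1.04751848])}
{'fovy': 65.70646984690485, 'cx': 250.66050083700316, 'cy': 192.05829608954528, 'mount': array([[ 4.56829232e-04, -9.62807025e-01, -2.70189608e-01,
         7.35867852e-02],
       [ 9.99999896e-01,  4.39155478e-04,  1.25864222e-04,
         1.66456550e-03],
       [-2.52771085e-06, -2.70189637e-01,  9.62807125e-01,
        -1.47152454e-01],
       [ 0.00000000e+00,  0.00000000e+00,  0.00000000e+00,
         1.00000000e+00]])}
```

View pics/top0.png

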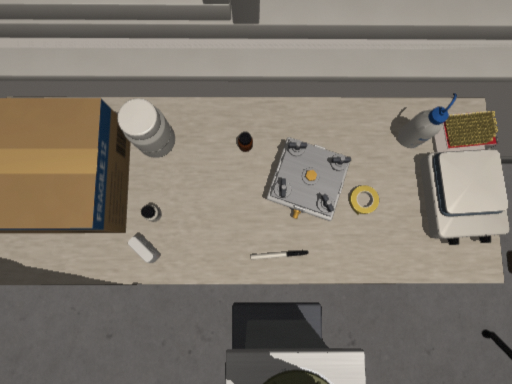

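View pics/side0.png

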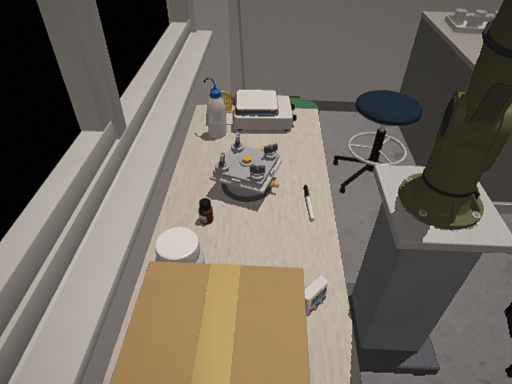

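Run:
```python
from h import *
for n in ['top','side']:
    for t in ['nut_1','cover','cell']:
        for r in models.search_frame(n,t): print(n,t,round(r['conf'],2),c2w(n,r['location']).round(4))
sil=models.silhouettes('top','nut_1')
d=np.load('top_d.npy')
for s in sil:
    v,u=np.nonzero(s['pixels']); print(s['conf'],len(u),u.mean(),v.mean())
np.save('sil.npy',np.array([s['pixels'] for s in sil]))
```

```text
top nut_1 0.62 [ 0.4743 -0.0578  0.1168]
top nut_1 0.59 [0.5988 0.0026 0.1201]
top nut_1 0.45 [ 0.5688 -0.0878  0.1158]
top cell 0.78 [0.4899 0.0022 0.062 ]
top cell 0.28 [ 0.4776 -0.0584  0.0988]
side nut_1 0.65 [0.511  0.0367 0.1153]
side nut_1 0.63 [ 0.5418 -0.0254  0.0791]
side cover 0.93 [ 0.5436 -0.0249  0.0793]
side cell 0.64 [0.5429 0.0252 0.0391]
side cell 0.38 [0.6042 0.0103 0.1189]
0.63 515 143.926213592233 248.6893203883495
0.6 109 326.8440366972477 202.9816513761468
0.58 24 282.9583333333333 186.16666666666666
0.45 93 297.10752688172045 145.06451612903226
```

Run:
```python
from h import *
d=np.load('top_d.npy')
for u,v in [(60,160),(20,220),(120,225),(140,110),(141,247),(115,110),(311,175),(297,146)]:
    print((u,v),pix2w('top',u,v,d[v,u]).round(3))
s=ctrl.get_state(); print(R.from_rotvec(s['tool_rot']).as_matrix().round(3))
```

```text
(60, 160) [0.551 0.469 0.193]
(20, 220) [0.435 0.537 0.19 ]
(120, 225) [0.435 0.399 0.043]
(140, 110) [0.663 0.328 0.166]
(141, 247) [0.385 0.346 0.056]
(115, 110) [ 0.727  0.443 -0.   ]
(311, 175) [ 0.54  -0.031  0.097]
(297, 146) [0.601 0.001 0.115]
[[-0.961  0.275  0.   ]
 [ 0.275  0.961 -0.   ]
 [-0.    -0.    -1.   ]]
```

>>> arm_command([
  [[0, 0, -35], [0, 0, 0], 0],
  [[-25, -25, -15], [0, 0, 0], 0],
  [[-28, -28, -10], [0, 0, 0], 0],
  [[-28, -28, 0], [0, 0, 0], 0],
  [[-28, -28, 0], [0, 0, 0], 0],
  [[-28, -28, 0], [0, 0, 0], 0],
  [[-28, -28, 0], [0, 0, 0], 0],
  [[-28, -28, 0], [0, 0, 0], 0],
])

```text
time: 1.12
position: [0.312, 0.3844, 0.2969]
tool_rot: [0.436, 3.111, 0.001]
ft_force: [0.4, 0.5, 1.0]
grip_width: 0.997
```

>>> arm_command([
  [[-28, -28, 0], [0, 0, 0], 0],
  [[-28, -28, 0], [0, 0, 0], 0],
  [[-28, -28, 0], [0, 0, 0], 0],
  [[-28, -28, 0], [0, 0, 0], 0],
  [[-28, -28, 0], [0, 0, 0], 0],
  [[-28, -28, 0], [0, 0, 0], 0],
  [[-28, -28, 0], [0, 0, 0], 0],
  [[-28, -28, 0], [0, 0, 0], 0],
])

```text
time: 1.78
position: [0.4656, 0.1073, 0.297]
tool_rot: [0.436, 3.11, 0.002]
ft_force: [1.2, 0.8, 0.1]
grip_width: 0.996
```

>>> arm_command([
  [[-28, -28, 0], [0, 0, 0], 0],
  [[-28, -28, 0], [0, 0, 0], 0],
  [[-28, -28, 0], [0, 0, 0], 0],
  [[0, 0, 0], [0, 0, 0], 0],
  [[0, 0, 0], [0, 0, 0], 0],
])

```text
time: 2.2
position: [0.5231, 0.0026, 0.2967]
tool_rot: [0.445, 3.11, -0.001]
ft_force: [-0.3, -0.1, -0.6]
grip_width: 0.999
```

```bash
cat >> h.py <<'E'
def wpix(u,v,d,s):
    m,f=cam('wrist'); du,dv=u-m['cx'],v-m['cy']; r=np.hypot(du,dv); th=r/f
    k=np.where(r>0,np.tan(th)/np.maximum(r,1e-9),1/f)
    P=np.stack([du*k*d,dv*k*d,d],-1)
    M=np.array(m['mount']); Pt=P@M[:3,:3].T+M[:3,3]
    return Pt@R.from_rotvec(s['tool_rot']).as_matrix().T+s['position']
def st():
    s=ctrl.get_state(); Rm=R.from_rotvec(s['tool_rot']).as_matrix()
    print('t',round(s['time'],2),'pos',s['position'].round(4),'yaw',round(np.degrees(np.arctan2(Rm[1,0],Rm[0,0])),2),'down',(-Rm[2,2]).round(5),'q',s['joint_positions'].round(2),'F',s['ft_force'].round(2),'T',s['torque'].round(3),'g',round(s['grip_width'],3)); return s
E
python3 - <<'E'
from h import *
s=st(); im,d=optics.get_image('wrist'); cv2.imwrite('pics/w0.png',im); np.savez('w0.npz',d=d,p=s['position'],r=s['tool_rot'])
v,u=np.mgrid[0:384,0:512]; P=wpix(u.astype(float),v.astype(float),d,s)
z=P[...,2]; m=(d>0)&(z>0.108)&(z<0.13)&(np.hypot(P[...,0]-.54,P[...,1]+.03)<.12)
vis=im.copy(); vis[m]=(0,0,255); cv2.imwrite('pics/w0m.png',vis)
n,lab,stt,c=cv2.connectedComponentsWithStats(m.astype(np.uint8))
for i in range(1,n):
    if stt[i,4]<60: continue
    q=P[lab==i]; print(stt[i],c[i].round(0),q.mean(0).round(4), cv2.minAreaRect((q[:,:2]*1000).astype(np.float32)))
E
```

```text
t 2.2 pos [0.5231 0.0026 0.2967] yaw 163.7 down 1.0 q [-0.64  0.01  0.59  1.69 -0.01  1.44  1.24] F [-0.27 -0.13 -0.57] T [ 0.05  -0.012  0.013] g 0.999
[171 140  29  30 359] [185. 155.] [ 0.4784 -0.0597  0.1178] ((478.34527587890625, -60.1436767578125), (39.758453369140625, 10.930214881896973), 27.449121475219727)
[265 141  16  36 330] [272. 159.] [0.5105 0.0331 0.1188] ((511.43756103515625, 33.05345153808594), (11.991110801696777, 40.31125259399414), 84.58757019042969)
[179 227  23  16 228] [190. 234.] [ 0.5713 -0.0865  0.1174] ((572.3106689453125, -87.62757873535156), (10.546048164367676, 28.101112365722656), 0.6070290803909302)
[251 231  33  18 353] [267. 240.] [0.6038 0.001  0.1172] ((605.1705322265625, 0.8668346405029297), (11.41884708404541, 39.881126403808594), 1.5204664468765259)
```

Run:
```python
from h import *
a=cv2.imread('pics/w0.png'); b=cv2.imread('pics/w0m.png')
cv2.imwrite('pics/w0c.png',np.vstack([cv2.resize(a[120:270,130:330],(560,300)*1 if 0 else (400,300)),cv2.resize(b[120:270,130:330],(400,300))]))
```

```text
(no output)
```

View pics/w0c.png

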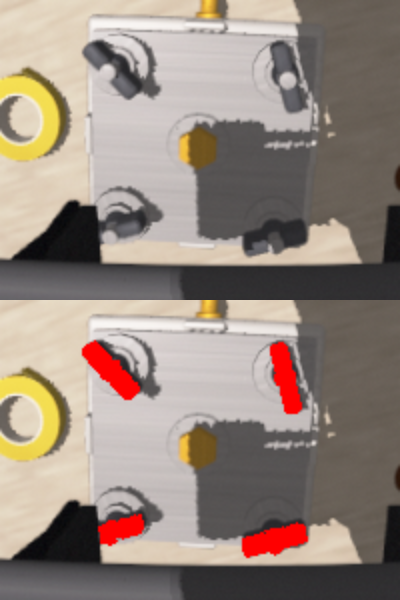

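View pics/w0.png

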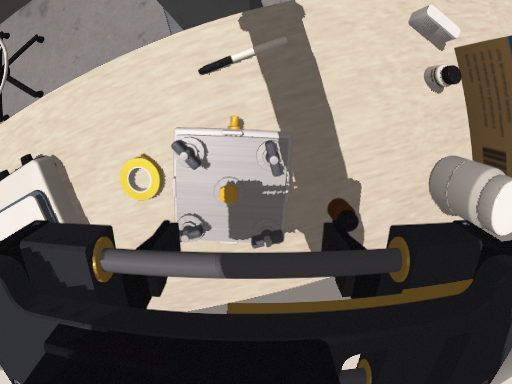

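```bash
cat > fit.py <<'E'
from h import *
def fit(fn,zmin=0.1165):
    z=np.load(fn); s=dict(position=z['p'],tool_rot=z['r']); d=z['d']
    v,u=np.mgrid[0:384,0:512]; P=wpix(u.astype(float),v.astype(float),d,s); Z=P[...,2]
    m=(d>0)&(Z>zmin)&(Z<0.13)&(np.hypot(P[...,0]-.54,P[...,1]+.03)<.12)
    n,lab,stt,c=cv2.connectedComponentsWithStats(m.astype(np.uint8))
    for i in range(1,n):
        if stt[i,4]<50: continue
        q=P[lab==i]; r=cv2.minAreaRect((q[:,:2]*1000).astype(np.float32)); w,V=np.linalg.eigh(np.cov(q[:,:2].T)); a=np.degrees(np.arctan2(V[1,1],V[0,1]))%180
        print(stt[i,4],q.mean(0).round(4),'rect',np.round(r[0],1),np.round(r[1],1),round(r[2],1),'pca',a.round(1))
if __name__=='__main__':
    import sys; fit(sys.argv[1]); fit(sys.argv[1],0.113)
E
python3 fit.py w0.npz
```

```text
276 [ 0.4789 -0.0604  0.1193] rect [478.6 -60.6] [39.5  9.9] 27.4 pca 26.6
291 [0.5111 0.0332 0.1196] rect [511.3  33.2] [ 9.8 38.8] 88.2 pca 178.0
156 [ 0.5724 -0.087   0.1198] rect [572.8 -88. ] [ 9.7 27.4] 1.2 pca 90.0
244 [0.6049 0.0008 0.1195] rect [605.7   0.7] [39.5 10.4] 89.7 pca 89.2
314 [ 0.4787 -0.06    0.1189] rect [478.5 -60.5] [39.7 10.1] 27.4 pca 26.9
311 [0.5108 0.0332 0.1193] rect [511.6  33.3] [10.  40.4] 88.2 pca 178.1
187 [ 0.5719 -0.0865  0.1189] rect [572.7 -87.6] [28.1 10. ] 89.9 pca 89.7
285 [0.6044 0.0009 0.1188] rect [605.7   0.7] [39.6 10.5] 89.0 pca 89.0
```

>>> arm_command([
  [[0, 0, 0], [0, 0, -6.2], 0.3],
  [[0, 0, 0], [0, 0, -6.2], 0.3],
  [[0, 0, 0], [0, 0, -6.2], 0.3],
  [[0, 0, 0], [0, 0, -6.2], 0.3],
  [[0, 0, 0], [0, 0, -6.2], 0.3],
  [[0, 0, 0], [0, 0, -6.2], 0.3],
  [[0, 0, 0], [0, 0, -6.2], 0.3],
  [[0, 0, 0], [0, 0, 0], 0.3],
])

```text
time: 2.92
position: [0.5222, 0.0075, 0.2966]
tool_rot: [-0.754, 3.05, 0.002]
ft_force: [-0.3, 0.3, 0.1]
grip_width: 0.703
```

>>> arm_command([
  [[23, -12, 20], [0, 0, 0], 0.3],
  [[23, -12, 20], [0, 0, 0], 0.3],
  [[22.4, -11.7, 20], [0, 0, 0], 0.3],
  [[0, 0, 30], [0, 0, 0], 0.3],
  [[0, 0, 30], [0, 0, 0], 0.3],
  [[0, 0, 28], [0, 0, 0], 0.3],
  [[0, 0, 0], [0, 0, 0], 0.3],
  [[0, 0, 0], [0, 0, 0], 0.3],
])

```text
time: 3.58
position: [0.4774, -0.0568, 0.148]
tool_rot: [0.743, -3.05, -0.001]
ft_force: [-0.2, -0.1, 0.3]
grip_width: 0.703
```

Run:
```python
from h import *
s=st(); 
for i in range(4):
    im,d=optics.get_image('wrist' if i==0 else 'top'); 
    if i==0: cv2.imwrite('pics/w1.png',im)
    s=ctrl.get_state(); print(s['torque'].round(3),s['joint_torque'].round(4))
```

```text
t 3.58 pos [ 0.4774 -0.0568  0.148 ] yaw -152.6 down 1.0 q [-0.58  0.02  0.65  1.99 -0.01  1.14  2.13] F [-0.19 -0.12  0.33] T [0.047 0.005 0.013] g 0.703
[0.008 0.028 0.021] [-2.60000e-02 -2.20871e+01  2.10600e-01 -2.75115e+01  5.05000e-02
  1.27600e-01 -1.64000e-02]
[ 0.07   0.02  -0.036] [-4.65000e-02 -2.23728e+01  1.89600e-01 -2.80203e+01  6.44000e-02
  1.07400e-01 -1.97000e-02]
[0.112 0.029 0.031] [-5.71000e-02 -2.26310e+01  1.83700e-01 -2.84421e+01  6.94000e-02
  7.86000e-02 -1.70000e-02]
[0.021 0.072 0.025] [-5.95000e-02 -2.28385e+01  1.88000e-01 -2.87411e+01  7.09000e-02
  5.77000e-02 -1.35000e-02]
```

View pics/w1.png

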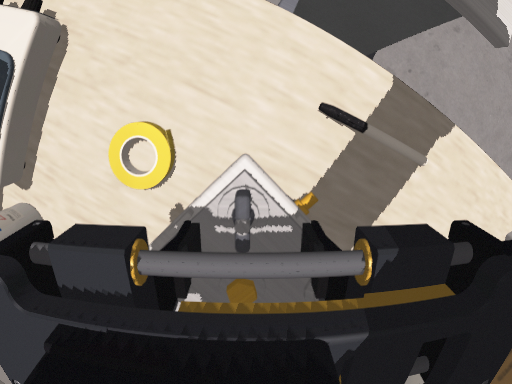

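>>> arm_command([
  [[0.6, -3.7, 0], [0, 0, 0], 0.3],
  [[0, 0, 16], [0, 0, 0], 0.3],
  [[0, 0, 16], [0, 0, 0], 0.3],
  [[0, 0, 0], [0, 0, 0], 0.3],
  [[0, 0, 0], [0, 0, 0], 0.3],
])

```text
time: 4.2
position: [0.4795, -0.0616, 0.1168]
tool_rot: [0.744, -3.052, 0.0]
ft_force: [0.6, 1.3, 0.2]
grip_width: 0.701
```

Run:
```python
from h import *
s=st(); print(s['joint_torque'][6])
```

```text
t 4.2 pos [ 0.4795 -0.0616  0.1168] yaw -152.6 down 1.0 q [-0.56  0.06  0.66  2.02 -0.04  1.07  2.17] F [0.63 1.27 0.23] T [0.006 0.061 0.003] g 0.701
0.024653536383993924
```

>>> arm_command([
  [[0.3, 1.4, 0], [0, 0, 0], 0.6],
  [[0, 0, 0], [0, 0, 0], 0.85],
  [[0, 0, 0], [0, 0, 0], 1],
  [[0, 0, 0], [0, 0, 0], 1],
  [[0, 0, 0], [0, 0, 0], 1],
  [[0, 0, 0], [0, 0, 0], 1],
], force=45)

```text
time: 4.7
position: [0.4789, -0.0602, 0.1168]
tool_rot: [-0.745, 3.052, 0.0]
ft_force: [-0.6, 0.0, 0.6]
grip_width: 0.33
```

Run:
```python
from h import *
for i in range(3):
    s=st(); print(s['joint_torque'][6]); optics.get_image('top')
```

```text
t 4.7 pos [ 0.4789 -0.0602  0.1168] yaw -152.57 down 1.0 q [-0.56  0.06  0.66  2.02 -0.04  1.07  2.16] F [-0.57  0.    0.56] T [0.067 0.04  0.001] g 0.33
-0.0005341794530977495
t 4.75 pos [ 0.4788 -0.0602  0.1167] yaw -152.57 down 1.0 q [-0.56  0.06  0.66  2.02 -0.04  1.07  2.16] F [ 0.12 -0.28 -0.08] T [ 0.077  0.046 -0.028] g 0.285
-0.0004291234836273361
t 4.8 pos [ 0.4787 -0.0602  0.1166] yaw -152.57 down 1.0 q [-0.56  0.06  0.66  2.02 -0.04  1.07  2.16] F [-0.45 -0.34  0.52] T [ 0.02   0.044 -0.022] g 0.24
-0.00031974892408470623
```

>>> arm_command([
  [[0, 0, 0], [0, 0, 0], 1],
  [[0, 0, 0], [0, 0, 0], 1],
  [[0, 0, 0], [0, 0, 0], 1],
  [[0, 0, 0], [0, 0, 0], 1],
  [[0, 0, 0], [0, 0, 0], 1],
  [[0, 0, 0], [0, 0, 0], 1],
])

```text
time: 5.35
position: [0.4794, -0.0616, 0.1166]
tool_rot: [-0.743, 3.051, -0.003]
ft_force: [2.7, -3.8, -4.2]
grip_width: 0.109
```

>>> arm_command([
  [[0, 0, 0], [0, 0, 4], 1],
  [[0, 0, 0], [0, 0, 4], 1],
  [[0, 0, 0], [0, 0, 4], 1],
  [[0, 0, 0], [0, 0, 4], 1],
  [[0, 0, 0], [0, 0, 4], 1],
])

```text
time: 5.77
position: [0.4796, -0.0621, 0.1166]
tool_rot: [-0.197, 3.133, -0.004]
ft_force: [4.0, -4.5, -4.0]
grip_width: 0.109
```

```bash
cat > t.py <<'E'
from h import *
import sys
n=int(sys.argv[1]) if len(sys.argv)>1 else 2
s=st(); print(s['joint_torque'][6]); T=[s['torque'][2]]
for i in range(n):
    optics.get_image('top'); s=ctrl.get_state(); T.append(s['torque'][2]); print(s['torque'].round(3),s['joint_torque'][6].round(3))
print('meanTz',np.mean(T)); st()
E
python3 t.py 4
```

```text
t 5.77 pos [ 0.4796 -0.0621  0.1166] yaw -172.81 down 0.99999 q [-0.58  0.06  0.67  2.02 -0.04  1.07  1.81] F [ 4.04 -4.45 -3.99] T [-1.21  -0.882  0.068] g 0.109
0.7781285047531128
[-1.095 -0.808  0.057] -0.188
[-1.178 -0.771  0.048] -0.558
[-1.06  -0.836  0.062] -0.194
[-1.147 -0.831  0.026] -0.089
meanTz 0.052371960398081466
t 5.97 pos [ 0.4796 -0.0622  0.1166] yaw -172.63 down 0.99999 q [-0.58  0.06  0.67  2.02 -0.04  1.07  1.82] F [ 4.18 -4.86 -4.7 ] T [-1.147 -0.831  0.026] g 0.113
```

>>> arm_command([
  [[-0.5, -2.2, 0], [0, 0, 3], 1],
  [[0, 0, 0], [0, 0, 6], 1],
  [[0, 0, 0], [0, 0, 6], 1],
  [[0, 0, 0], [0, 0, 6], 1],
  [[0, 0, 0], [0, 0, 6], 1],
  [[0, 0, 0], [0, 0, 6], 1],
  [[0, 0, 0], [0, 0, 6], 1],
  [[0, 0, 0], [0, 0, 6], 1],
])

```text
time: 6.63
position: [0.4794, -0.0635, 0.1166]
tool_rot: [1.02, 2.971, -0.002]
ft_force: [-0.1, -4.4, -1.4]
grip_width: 0.107
```

```bash
python3 t.py 3
```

```text
t 6.63 pos [ 0.4794 -0.0635  0.1166] yaw 142.11 down 1.0 q [-0.61  0.06  0.71  2.02 -0.05  1.07  1.03] F [-0.13 -4.39 -1.44] T [-0.956 -0.178  0.024] g 0.107
1.2149270251393318
[-0.939 -0.195  0.056] -0.11
[-1.043 -0.152  0.111] -0.924
[-1.129 -0.109  0.032] -0.346
meanTz 0.05593979697364205
t 6.78 pos [ 0.4794 -0.0635  0.1166] yaw 142.54 down 1.0 q [-0.61  0.06  0.71  2.02 -0.05  1.07  1.04] F [ 0.31 -5.38  0.01] T [-1.129 -0.109  0.032] g 0.112
```

>>> arm_command([
  [[1, 1, 0], [0, 0, 6], 1],
  [[0, 0, 0], [0, 0, 6], 1],
  [[0, 0, 0], [0, 0, 6], 1],
  [[0, 0, 0], [0, 0, 6], 1],
  [[0, 0, 0], [0, 0, 6], 1],
  [[0, 0, 0], [0, 0, 6], 1],
  [[0, 0, 0], [0, 0, 6], 1],
  [[0, 0, 0], [0, 0, 6], 1],
])

```text
time: 7.45
position: [0.4782, -0.064, 0.1165]
tool_rot: [2.137, 2.301, -0.006]
ft_force: [-2.2, -9.0, 1.3]
grip_width: 0.107
```

```bash
python3 t.py 3
```

```text
t 7.45 pos [ 0.4782 -0.064   0.1165] yaw 94.22 down 0.99999 q [-0.64  0.06  0.75  2.02 -0.05  1.07  0.2 ] F [-2.24 -8.99  1.31] T [-2.08   0.588  0.143] g 0.107
1.1999520286917686
[-2.011  0.459  0.09 ] -0.25
[-2.016  0.55   0.047] -0.803
[-2.041  0.493  0.094] -0.258
meanTz 0.0935327747017924
t 7.6 pos [ 0.4782 -0.064   0.1166] yaw 94.48 down 0.99999 q [-0.64  0.06  0.75  2.02 -0.05  1.07  0.2 ] F [-2.91 -8.86  2.57] T [-2.041  0.493  0.094] g 0.108
```

>>> arm_command([
  [[-3.2, -1, 0], [0, 0, 3], 1],
  [[0, 0, 0], [0, 0, 3], 1],
  [[0, 0, 0], [0, 0, 3], 1],
  [[0, 0, 0], [0, 0, 3], 1],
  [[0, 0, 0], [0, 0, 0], 1],
])

```text
time: 8.02
position: [0.4779, -0.0643, 0.1166]
tool_rot: [-2.361, -2.071, 0.002]
ft_force: [-2.3, -2.5, 1.6]
grip_width: 0.111
```

```bash
python3 t.py 4
```

```text
t 8.02 pos [ 0.4779 -0.0643  0.1166] yaw 82.52 down 1.0 q [-0.65  0.06  0.76  2.02 -0.05  1.07  0.  ] F [-2.26 -2.49  1.6 ] T [-0.748  0.538  0.072] g 0.111
-0.6246195919811726
[-0.779  0.561  0.083] -0.298
[-0.738  0.654  0.118] -0.131
[-0.724  0.774  0.064] -0.082
[-0.726  0.798  0.101] -0.073
meanTz 0.08765277076098664
t 8.22 pos [ 0.4779 -0.0643  0.1165] yaw 82.55 down 1.0 q [-0.65  0.06  0.76  2.02 -0.05  1.07  0.  ] F [-3.31 -2.11  4.21] T [-0.726  0.798  0.101] g 0.108
```

>>> arm_command([
  [[0, 0, 0], [0, 0, 4], 1],
  [[0, 0, 0], [0, 0, 4], 1],
  [[0, 0, 0], [0, 0, 4], 1],
  [[0, 0, 0], [0, 0, 0], 1],
])

```text
time: 8.55
position: [0.4776, -0.0642, 0.1166]
tool_rot: [-2.567, -1.809, 0.002]
ft_force: [-5.2, -2.2, 4.3]
grip_width: 0.116
```

```bash
python3 t.py 4
```

```text
t 8.55 pos [ 0.4776 -0.0642  0.1166] yaw 70.35 down 1.0 q [-0.66  0.06  0.77  2.02 -0.05  1.07 -0.21] F [-5.24 -2.16  4.27] T [-0.667  1.062  0.15 ] g 0.116
-0.7538988254964352
[-0.745  1.074  0.14 ] -0.313
[-0.698  1.078  0.118] -0.145
[-0.695  1.026  0.087] -0.108
[-0.689  1.156  0.109] -0.102
meanTz 0.1208964045317134
t 8.75 pos [ 0.4776 -0.0642  0.1165] yaw 70.53 down 1.0 q [-0.66  0.06  0.77  2.02 -0.05  1.07 -0.21] F [-5.11 -1.98  4.59] T [-0.689  1.156  0.109] g 0.113
```

>>> arm_command([
  [[-1.5, -1.5, 0], [0, 0, 4], 1],
  [[0, 0, 0], [0, 0, 4], 1],
  [[0, 0, 0], [0, 0, 4], 1],
  [[0, 0, 0], [0, 0, 0], 1],
  [[0, 0, 0], [0, 0, 0], 1],
])

```text
time: 9.17
position: [0.4771, -0.0642, 0.1166]
tool_rot: [-2.739, -1.538, -0.002]
ft_force: [-0.2, 0.6, 1.0]
grip_width: 0.112
```

```bash
python3 t.py 3
```

```text
t 9.17 pos [ 0.4771 -0.0642  0.1166] yaw 58.63 down 1.0 q [-0.67  0.06  0.78  2.03 -0.05  1.07 -0.42] F [-0.18  0.62  1.01] T [-0.03   0.06   0.146] g 0.112
-0.23491538129746914
[0.025 0.072 0.101] -0.131
[0.156 0.001 0.143] -0.104
[ 0.183 -0.061  0.102] -0.1
meanTz 0.12297628607681045
t 9.32 pos [ 0.477  -0.0642  0.1166] yaw 58.56 down 1.0 q [-0.67  0.06  0.78  2.03 -0.05  1.07 -0.42] F [ 1.01  0.84 -0.52] T [ 0.183 -0.061  0.102] g 0.111
```

Turned 149°, running free/gasket, lateral force now nil.

>>> arm_command([
  [[0, 0, 0], [0, 0, 4], 1],
  [[0, 0, 0], [0, 0, 4], 1],
  [[0, 0, 0], [0, 0, 4], 1],
  [[0, 0, 0], [0, 0, 0], 1],
  [[0, 0, 0], [0, 0, 0], 1],
  [[0, 0, 0], [0, 0, 0], 1],
])

```text
time: 9.82
position: [0.4768, -0.064, 0.1166]
tool_rot: [-2.884, -1.242, -0.001]
ft_force: [-0.6, 3.8, 1.0]
grip_width: 0.109
```

```bash
python3 t.py 2
```

```text
t 9.82 pos [ 0.4768 -0.064   0.1166] yaw 46.6 down 1.0 q [-0.68  0.06  0.79  2.03 -0.05  1.07 -0.63] F [-0.58  3.83  0.96] T [0.824 0.17  0.207] g 0.109
-0.16858294140547514
[0.844 0.095 0.199] -0.16
[0.996 0.15  0.21 ] -0.161
meanTz 0.20541663556257964
t 9.92 pos [ 0.4767 -0.0641  0.1166] yaw 46.54 down 1.0 q [-0.68  0.06  0.79  2.03 -0.05  1.07 -0.63] F [-0.47  4.8   0.6 ] T [0.996 0.15  0.21 ] g 0.106
```

>>> arm_command([
  [[0, 0, 0], [0, 0, 3], 1],
  [[0, 0, 0], [0, 0, 3], 1],
  [[0, 0, 0], [0, 0, 0], 1],
  [[0, 0, 0], [0, 0, 0], 1],
  [[0, 0, 0], [0, 0, 0], 1],
])

```text
time: 10.33
position: [0.4766, -0.064, 0.1166]
tool_rot: [-2.946, -1.088, -0.001]
ft_force: [-1.1, 5.8, 1.5]
grip_width: 0.11
```

```bash
python3 t.py 4
```

```text
t 10.33 pos [ 0.4766 -0.064   0.1166] yaw 40.53 down 1.0 q [-0.68  0.06  0.79  2.03 -0.05  1.07 -0.73] F [-1.05  5.82  1.45] T [1.03  0.289 0.222] g 0.11
-0.22640842013061047
[1.028 0.193 0.249] -0.223
[1.052 0.208 0.287] -0.223
[1.062 0.207 0.189] -0.223
[1.042 0.305 0.239] -0.223
meanTz 0.2371470622413558
t 10.53 pos [ 0.4766 -0.064   0.1166] yaw 40.53 down 1.0 q [-0.68  0.06  0.79  2.03 -0.05  1.07 -0.73] F [-0.66  4.88  1.72] T [1.042 0.305 0.239] g 0.111
```

>>> arm_command([
  [[0, 0, 0], [0, 0, 3], 1],
  [[0, 0, 0], [0, 0, 3], 1],
  [[0, 0, 0], [0, 0, 3], 1],
  [[0, 0, 0], [0, 0, 0], 1],
  [[0, 0, 0], [0, 0, 0], 1],
  [[0, 0, 0], [0, 0, 0], 1],
])

```text
time: 11.03
position: [0.4765, -0.0638, 0.1166]
tool_rot: [-3.021, -0.854, 0.0]
ft_force: [-0.8, 6.3, 1.8]
grip_width: 0.114
```

```bash
python3 t.py 4
```

```text
t 11.03 pos [ 0.4765 -0.0638  0.1166] yaw 31.55 down 1.0 q [-0.69  0.06  0.8   2.03 -0.05  1.07 -0.89] F [-0.75  6.32  1.76] T [1.192 0.37  0.321] g 0.114
-0.287734754383564
[1.205 0.35  0.279] -0.285
[1.182 0.367 0.275] -0.284
[1.154 0.363 0.28 ] -0.284
[1.128 0.302 0.248] -0.284
meanTz 0.28053836647591274
t 11.23 pos [ 0.4765 -0.0637  0.1166] yaw 31.55 down 1.0 q [-0.69  0.06  0.8   2.03 -0.05  1.07 -0.89] F [-1.94  5.66  2.62] T [1.128 0.302 0.248] g 0.112
```

>>> arm_command([
  [[0, 0, 0], [0, 0, 3], 1],
  [[0, 0, 0], [0, 0, 3.5], 1],
  [[0, 0, 0], [0, 0, 0], 1],
  [[0, 0, 0], [0, 0, 0], 1],
  [[0, 0, 0], [0, 0, 0], 1],
])

```text
time: 11.65
position: [0.4764, -0.0636, 0.1166]
tool_rot: [-3.065, -0.681, 0.001]
ft_force: [-1.9, 6.8, 3.1]
grip_width: 0.113
```

```bash
python3 t.py 3
```

```text
t 11.65 pos [ 0.4764 -0.0636  0.1166] yaw 25.06 down 1.0 q [-0.69  0.06  0.8   2.03 -0.05  1.07 -1.  ] F [-1.88  6.77  3.11] T [1.2   0.454 0.282] g 0.113
-0.3328013699501753
[1.199 0.421 0.369] -0.329
[1.263 0.428 0.336] -0.329
[1.157 0.423 0.294] -0.329
meanTz 0.32032237264747615
t 11.8 pos [ 0.4764 -0.0636  0.1166] yaw 25.07 down 1.0 q [-0.69  0.06  0.8   2.03 -0.05  1.07 -1.  ] F [-1.52  6.14  3.57] T [1.157 0.423 0.294] g 0.108
```

>>> arm_command([
  [[0, 0, 0], [0, 0, 0], 0.6],
  [[0, 0, 0], [0, 0, 0], 0.6],
  [[0, 0, 0], [0, 0, 0], 0.6],
  [[0, 0, -15], [0, 0, 0], 0.6],
  [[0, 0, -30], [0, 0, 0], 0.6],
  [[0, 0, 0], [0, 0, -6.4], 0.6],
  [[0, 0, 0], [0, 0, -6.4], 0.6],
])

```text
time: 12.38
position: [0.4781, -0.0665, 0.1632]
tool_rot: [2.969, 1.021, 0.006]
ft_force: [-0.2, 0.2, -0.2]
grip_width: 0.394
```

>>> arm_command([
  [[0, 0, 0], [0, 0, -6.4], 0.6],
  [[0, 0, 0], [0, 0, -6.4], 0.6],
  [[0, 0, 0], [0, 0, -6.4], 0.6],
  [[0, 0, 0], [0, 0, -6.4], 0.6],
  [[0, 0, 0], [0, 0, -6.4], 0.6],
  [[0, 0, 0], [0, 0, -6.4], 0.6],
  [[0, 0, 0], [0, 0, -6.4], 0.6],
  [[0, 0, 0], [0, 0, -6.4], 0.6],
])

```text
time: 13.05
position: [0.4767, -0.0665, 0.1614]
tool_rot: [2.236, 2.204, -0.001]
ft_force: [0.1, -0.3, 0.3]
grip_width: 0.399
```

Run:
```python
from h import *
s=st()
```

```text
t 13.05 pos [ 0.4767 -0.0665  0.1614] yaw 89.18 down 1.0 q [-0.72 -0.01  0.81  1.98  0.01  1.17  0.07] F [ 0.09 -0.31  0.31] T [-0.027  0.064 -0.002] g 0.399
```

>>> arm_command([
  [[16.7, 31.8, 0], [0, 0, 0], 0.6],
  [[16.7, 31.8, 0], [0, 0, 0], 0.6],
  [[16.7, 31.8, 0], [0, 0, 0], 0.6],
  [[16.7, 31.8, 0], [0, 0, 0], 0.6],
  [[0, 0, 0], [0, 0, 0], 0.6],
  [[0, 0, 0], [0, 0, 0], 0.6],
])

```text
time: 13.55
position: [0.606, -0.0008, 0.1601]
tool_rot: [2.239, 2.201, -0.006]
ft_force: [0.1, -0.3, -0.2]
grip_width: 0.399
```

```bash
python3 - <<'E'
from h import *
s=st(); im,d=optics.get_image('wrist'); cv2.imwrite('pics/w2.png',im); np.savez('w2.npz',d=d,p=s['position'],r=s['tool_rot'])
E
python3 fit.py w2.npz
```

```text
t 13.55 pos [ 0.606  -0.0008  0.1601] yaw 89.03 down 0.99999 q [-0.68  0.34  0.77  1.69 -0.25  1.22  0.14] F [ 0.15 -0.33 -0.22] T [-0.108  0.067 -0.021] g 0.399
609 [0.5134 0.0339 0.1195] rect [512.   33.8] [ 9.9 39.6] 87.2 pca 178.0
714 [0.6059 0.0021 0.1195] rect [605.7   1. ] [38.8  9.4] 89.4 pca 89.3
699 [0.5141 0.0341 0.1189] rect [512.1  33.5] [10.3 39.6] 87.2 pca 177.7
749 [0.6059 0.0026 0.1193] rect [605.7   1. ] [38.8  9.5] 89.3 pca 89.3
```

View pics/w2.png

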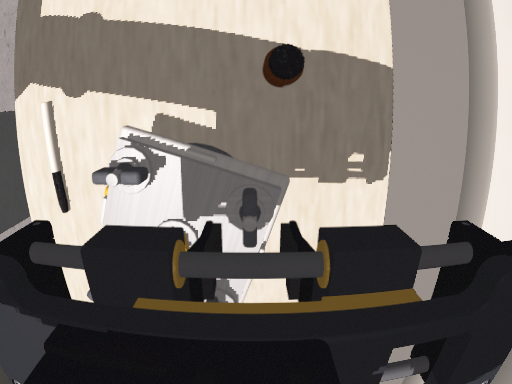

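>>> arm_command([
  [[0.5, -0.4, 16], [0, 0, 0], 0.6],
  [[0, 0, 16], [0, 0, 0], 0.6],
  [[0, 0, 11.6], [0, 0, 0], 0.6],
  [[0, 0, 0], [0, 0, 0], 0.8],
  [[0, 0, 0], [0, 0, 0], 1],
  [[0, 0, 0], [0, 0, 0], 1],
  [[0, 0, 0], [0, 0, 0], 1],
  [[0, 0, 0], [0, 0, 0], 1],
], force=45)

```text
time: 14.27
position: [0.6053, -0.0003, 0.119]
tool_rot: [2.241, 2.2, 0.003]
ft_force: [1.4, -0.6, 0.7]
grip_width: 0.112
```

```bash
python3 t.py 1
```

```text
t 14.27 pos [ 6.053e-01 -3.000e-04  1.190e-01] yaw 88.93 down 1.0 q [-0.66  0.38  0.76  1.73 -0.28  1.14  0.16] F [ 1.44 -0.63  0.67] T [-0.174 -0.244 -0.014] g 0.112
-0.012393174692988396
[-0.144  0.079  0.036] -0.007
meanTz 0.010792100924492079
t 14.32 pos [ 6.053e-01 -4.000e-04  1.190e-01] yaw 88.93 down 1.0 q [-0.66  0.38  0.76  1.73 -0.28  1.14  0.16] F [ 0.76 -0.13  2.03] T [-0.144  0.079  0.036] g 0.109
```

>>> arm_command([
  [[0, 0, 0], [0, 0, 4], 1],
  [[0, 0, 0], [0, 0, 6], 1],
  [[0, 0, 0], [0, 0, 6], 1],
  [[0, 0, 0], [0, 0, 6], 1],
  [[0, 0, 0], [0, 0, 6], 1],
  [[0, 0, 0], [0, 0, 6], 1],
  [[0, 0, 0], [0, 0, 6], 1],
  [[0, 0, 0], [0, 0, 6], 1],
])

```text
time: 14.98
position: [0.6058, -0.0006, 0.119]
tool_rot: [2.925, 1.142, 0.004]
ft_force: [1.1, -0.9, 0.5]
grip_width: 0.112
```

>>> arm_command([
  [[0, 0, 0], [0, 0, 6], 1],
  [[0, 0, 0], [0, 0, 6], 1],
  [[0, 0, 0], [0, 0, 6], 1],
  [[0, 0, 0], [0, 0, 6], 1],
  [[0, 0, 0], [0, 0, 6], 1],
  [[0, 0, 0], [0, 0, 6], 1],
])

```text
time: 15.48
position: [0.6059, -0.0009, 0.1191]
tool_rot: [3.135, 0.182, 0.005]
ft_force: [2.9, -2.5, 0.8]
grip_width: 0.107
```

```bash
python3 t.py 1
```

```text
t 15.48 pos [ 0.6059 -0.0009  0.1191] yaw 6.65 down 0.99999 q [-0.86  0.49  1.05  1.74 -0.45  1.18 -1.14] F [ 2.92 -2.49  0.77] T [-0.412 -0.158  0.075] g 0.107
1.0153475403785706
[-0.206 -0.105  0.118] -0.149
meanTz 0.09662051997560131
t 15.53 pos [ 0.606  -0.0009  0.119 ] yaw 6.4 down 0.99999 q [-0.86  0.49  1.05  1.74 -0.46  1.18 -1.14] F [ 1.38 -1.47  2.98] T [-0.206 -0.105  0.118] g 0.111
```

>>> arm_command([
  [[0, 0, 0], [0, 0, 6], 1],
  [[0, 0, 0], [0, 0, 6], 1],
  [[0, 0, 0], [0, 0, 6], 1],
])

```text
time: 15.78
position: [0.6059, -0.0012, 0.1191]
tool_rot: [3.126, -0.307, 0.005]
ft_force: [2.8, -1.8, 1.2]
grip_width: 0.111
```

```bash
python3 t.py 1
```

```text
t 15.78 pos [ 0.6059 -0.0012  0.1191] yaw -11.22 down 0.99999 q [-0.9   0.53  1.12  1.74 -0.5   1.2  -1.41] F [ 2.84 -1.83  1.23] T [-0.593 -0.194  0.191] g 0.111
0.9840699657797813
[-0.372 -0.111  0.143] -0.193
meanTz 0.1668484791413829
t 15.83 pos [ 0.6059 -0.0012  0.119 ] yaw -11.49 down 0.99999 q [-0.9   0.53  1.12  1.74 -0.51  1.2  -1.42] F [ 2.3  -1.25  3.98] T [-0.372 -0.111  0.143] g 0.112
```

>>> arm_command([
  [[0, 0, 0], [0, 0, 0], 0.35],
  [[0, 0, 0], [0, 0, 0], 0.35],
  [[0, 0, 0], [0, 0, 0], 0.35],
  [[0, 0, 0], [0, 0, 0], 0.35],
  [[0, 0, 0], [0, 0, 0], 0.35],
  [[0, 0, 0], [0, 0, -6.8], 0.35],
  [[0, 0, 0], [0, 0, -6.8], 0.35],
  [[0, 0, 0], [0, 0, -6.8], 0.35],
])

```text
time: 16.5
position: [0.6044, -0.0, 0.1178]
tool_rot: [-3.13, -0.266, 0.001]
ft_force: [0.4, -0.1, -0.3]
grip_width: 0.607
```

>>> arm_command([
  [[0, 0, 0], [0, 0, -6.8], 0.35],
  [[0, 0, 0], [0, 0, -6.8], 0.35],
  [[0, 0, 0], [0, 0, -6.8], 0.35],
  [[0, 0, 0], [0, 0, -6.8], 0.35],
  [[0, 0, 0], [0, 0, -6.8], 0.35],
  [[0, 0, 0], [0, 0, -6.8], 0.35],
  [[0, 0, 0], [0, 0, -6.8], 0.35],
  [[0, 0, 0], [0, 0, -6.8], 0.35],
])

```text
time: 17.17
position: [0.6044, -0.0001, 0.1179]
tool_rot: [-2.662, -1.667, 0.0]
ft_force: [-1.1, -0.4, 0.5]
grip_width: 0.651
```

>>> arm_command([
  [[0, 0, 0], [0, 0, -6.8], 0.35],
  [[0, 0, 0], [0, 0, -6.8], 0.35],
  [[0, 0, 0], [0, 0, -6.8], 0.35],
  [[0, 0, 0], [0, 0, -6.8], 0.35],
  [[0, 0, 0], [0, 0, -6.8], 0.35],
  [[0, 0, 0], [0, 0, -6.8], 0.35],
  [[0, 0, 0], [0, 0, -6.8], 0.35],
  [[0, 0, 0], [0, 0, -6.8], 0.35],
])

```text
time: 17.83
position: [0.6044, -0.0002, 0.1178]
tool_rot: [-1.606, -2.7, -0.0]
ft_force: [0.2, -0.1, 0.2]
grip_width: 0.65
```

>>> arm_command([
  [[0, 0, 0], [0, 0, -6.8], 0.35],
  [[0, 0, 0], [0, 0, -6.8], 0.35],
  [[0, 0, 0], [0, 0, -6.8], 0.35],
  [[0, 0, 0], [0, 0, -6.8], 0.35],
  [[0, 0, 0], [0, 0, -6.8], 0.35],
  [[0, 0, 0], [0, 0, -6.8], 0.35],
  [[0, 0, 0], [0, 0, -6.8], 0.35],
  [[0, 0, 0], [0, 0, -6.8], 0.35],
])

```text
time: 18.5
position: [0.6044, -0.0002, 0.1178]
tool_rot: [-0.194, -3.135, -0.0]
ft_force: [0.8, 1.0, -0.2]
grip_width: 0.646
```

```bash
python3 - <<'E'
from h import *
s=st(); im,d=optics.get_image('wrist'); cv2.imwrite('pics/w3.png',im); np.savez('w3.npz',d=d,p=s['position'],r=s['tool_rot'])
E
python3 fit.py w3.npz
```

```text
t 18.5 pos [ 6.044e-01 -2.000e-04  1.178e-01] yaw 172.91 down 1.0 q [-0.45  0.33  0.49  1.73 -0.17  1.13  1.54] F [ 0.79  1.   -0.2 ] T [ 0.012 -0.005  0.014] g 0.646
1008 [ 0.4803 -0.0593  0.1195] rect [479.  -60.7] [39.4 10.1] 38.8 pca 37.8
1407 [0.5122 0.033  0.1195] rect [511.8  33.2] [10.1 39.3] 88.3 pca 178.3
809 [ 0.5725 -0.0912  0.1195] rect [573.  -93.6] [ 9.8 40.2] 0.8 pca 90.9
610 [0.5957 0.0015 0.1193] rect [596.1   1.6] [10.  20.3] 82.5 pca 174.5
260 [ 0.5926 -0.0288  0.1234] rect [594.8 -27.7] [16.1  7. ] 27.6 pca 38.4
272 [0.6004 0.0335 0.1234] rect [602.3  32.1] [ 7.  16.3] 47.4 pca 127.8
1138 [ 0.4807 -0.0588  0.119 ] rect [479.  -60.7] [40.5 10.4] 38.5 pca 37.9
1516 [0.5123 0.0328 0.1192] rect [511.9  33.2] [10.3 39.6] 88.2 pca 178.4
943 [ 0.5722 -0.0905  0.1189] rect [572.9 -93.3] [10.3 41. ] 2.0 pca 90.8
672 [0.5953 0.0016 0.1189] rect [596.3   1.6] [10.  20.7] 82.8 pca 175.0
325 [ 0.5929 -0.0287  0.1217] rect [595.7 -27.6] [17.5  7.3] 24.2 pca 33.5
336 [0.6005 0.0335 0.1217] rect [602.9  31.7] [ 7.4 17.5] 49.8 pca 130.6
```

>>> arm_command([
  [[0, 0, 0], [0, 0, 0], 0.8],
  [[0, 0, 0], [0, 0, 0], 1],
  [[0, 0, 0], [0, 0, 0], 1],
  [[0, 0, 0], [0, 0, 0], 1],
  [[0, 0, 0], [0, 0, 0], 1],
  [[0, 0, 0], [0, 0, 0], 1],
  [[0, 0, 0], [0, 0, 0], 1],
  [[0, 0, 0], [0, 0, 0], 1],
])

```text
time: 19.22
position: [0.6047, -0.0003, 0.118]
tool_rot: [0.205, 3.135, -0.0]
ft_force: [-0.6, -4.1, 0.1]
grip_width: 0.126
```

>>> arm_command([
  [[0, 0, 0], [0, 0, 4], 1],
  [[0, 0, 0], [0, 0, 5], 1],
  [[0, 0, 0], [0, 0, 5], 1],
  [[0, 0, 0], [0, 0, 5], 1],
  [[0, 0, 0], [0, 0, 5], 1],
  [[0, 0, 0], [0, 0, 4], 1],
  [[0, 0, 0], [0, 0, 0], 1],
  [[0, 0, 0], [0, 0, 0], 1],
])

```text
time: 19.88
position: [0.6047, -0.0005, 0.118]
tool_rot: [0.954, 2.993, -0.001]
ft_force: [-0.7, -0.9, 0.1]
grip_width: 0.11
```

```bash
python3 t.py 2
```

```text
t 19.88 pos [ 6.047e-01 -5.000e-04  1.180e-01] yaw 144.65 down 1.0 q [-0.52  0.34  0.58  1.73 -0.2   1.13  1.07] F [-0.66 -0.95  0.09] T [-0.284  0.074  0.226] g 0.11
-0.3445026744157076
[-0.256  0.012  0.18 ] -0.242
[-0.277  0.038  0.249] -0.214
meanTz 0.21823288188287415
t 19.98 pos [ 6.046e-01 -5.000e-04  1.180e-01] yaw 144.62 down 1.0 q [-0.52  0.34  0.57  1.73 -0.2   1.13  1.07] F [-0.27 -1.21  0.02] T [-0.277  0.038  0.249] g 0.107
```

>>> arm_command([
  [[0, 0, 0], [0, 0, 3], 1],
  [[0, 0, 0], [0, 0, 3], 1],
  [[0, 0, 0], [0, 0, 0], 1],
  [[0, 0, 0], [0, 0, 0], 1],
  [[0, 0, 0], [0, 0, 0], 1],
  [[0, 0, 0], [0, 0, 0], 1],
])

```text
time: 20.48
position: [0.6047, -0.0004, 0.118]
tool_rot: [1.111, 2.938, -0.0]
ft_force: [-0.7, -1.0, 0.1]
grip_width: 0.106
```

```bash
python3 t.py 3
```

```text
t 20.48 pos [ 6.047e-01 -4.000e-04  1.180e-01] yaw 138.59 down 1.0 q [-0.53  0.35  0.59  1.73 -0.21  1.13  0.97] F [-0.69 -0.97  0.08] T [-0.365  0.087  0.267] g 0.106
-0.25491541251540184
[-0.408  0.002  0.262] -0.257
[-0.331  0.014  0.299] -0.26
[-0.411  0.019  0.273] -0.262
meanTz 0.27534680914468046
t 20.63 pos [ 6.047e-01 -4.000e-04  1.180e-01] yaw 138.55 down 1.0 q [-0.53  0.35  0.59  1.73 -0.21  1.13  0.97] F [-0.06 -2.34  0.45] T [-0.411  0.019  0.273] g 0.109
```

>>> arm_command([
  [[0, 0, 0], [0, 0, 3.5], 1],
  [[0, 0, 0], [0, 0, 3.5], 1],
  [[0, 0, 0], [0, 0, 0], 1],
  [[0, 0, 0], [0, 0, 0], 1],
  [[0, 0, 0], [0, 0, 0], 1],
  [[0, 0, 0], [0, 0, 0], 1],
])

```text
time: 21.13
position: [0.6048, -0.0004, 0.1181]
tool_rot: [1.288, 2.865, 0.0]
ft_force: [0.7, -1.8, 1.6]
grip_width: 0.108
```

```bash
python3 t.py 3
```

```text
t 21.13 pos [ 6.048e-01 -4.000e-04  1.181e-01] yaw 131.59 down 1.0 q [-0.55  0.35  0.61  1.73 -0.22  1.13  0.86] F [ 0.69 -1.8   1.57] T [-0.418 -0.014  0.248] g 0.108
-0.30253948643803596
[-0.487 -0.042  0.299] -0.304
[-0.477 -0.046  0.278] -0.306
[-0.465  0.021  0.293] -0.308
meanTz 0.27928233075243636
t 21.28 pos [ 6.047e-01 -4.000e-04  1.180e-01] yaw 131.55 down 1.0 q [-0.55  0.35  0.61  1.73 -0.22  1.13  0.85] F [ 0.73 -1.25  0.22] T [-0.465  0.021  0.293] g 0.109
```

Near 0.30; add about 3.5°.

>>> arm_command([
  [[0, 0, 0], [0, 0, 3.5], 1],
  [[0, 0, 0], [0, 0, 0], 1],
  [[0, 0, 0], [0, 0, 0], 1],
  [[0, 0, 0], [0, 0, 0], 1],
])

```text
time: 21.62
position: [0.6048, -0.0003, 0.118]
tool_rot: [1.374, 2.825, 0.0]
ft_force: [0.5, -1.2, 0.3]
grip_width: 0.108
```

```bash
python3 t.py 4
```

```text
t 21.62 pos [ 6.048e-01 -3.000e-04  1.180e-01] yaw 128.11 down 1.0 q [-0.56  0.35  0.62  1.73 -0.22  1.13  0.8 ] F [ 0.54 -1.18  0.35] T [-0.503 -0.082  0.392] g 0.108
-0.34185586497187614
[-0.511 -0.094  0.355] -0.334
[-0.584 -0.092  0.4  ] -0.334
[-0.568 -0.094  0.37 ] -0.336
[-0.582 -0.122  0.335] -0.337
meanTz 0.3704117606338259
t 21.82 pos [ 6.048e-01 -3.000e-04  1.180e-01] yaw 128.05 down 1.0 q [-0.56  0.35  0.62  1.73 -0.22  1.13  0.8 ] F [ 0.7  -2.65  0.95] T [-0.582 -0.122  0.335] g 0.108
```

>>> arm_command([
  [[0, 0, 0], [0, 0, 0], 0.6],
  [[0, 0, 0], [0, 0, 0], 0.6],
  [[0, 0, 0], [0, 0, 0], 0.6],
  [[0, 0, -15], [0, 0, 0], 0.6],
  [[0, 0, -25], [0, 0, 0], 0.6],
  [[7.2, -34.5, 0], [0, 0, 0], 0.6],
  [[7.2, -34.5, 0], [0, 0, 0], 0.6],
  [[7.2, -34.5, 0], [0, 0, 0], 0.6],
])

```text
time: 22.48
position: [0.5089, -0.0466, 0.1579]
tool_rot: [-1.375, -2.824, -0.0]
ft_force: [-0.7, -0.5, 0.2]
grip_width: 0.398
```

>>> arm_command([
  [[7.2, -34.5, 0], [0, 0, 0], 0.6],
  [[0, 0, 0], [0, 0, -6.95], 0.6],
  [[0, 0, 0], [0, 0, -6.95], 0.6],
  [[0, 0, 0], [0, 0, -6.95], 0.6],
  [[0, 0, 0], [0, 0, -6.95], 0.6],
  [[0, 0, 0], [0, 0, -6.95], 0.6],
  [[0, 0, 0], [0, 0, -6.95], 0.6],
  [[0, 0, 0], [0, 0, -6.95], 0.6],
])

```text
time: 23.15
position: [0.478, -0.0617, 0.1579]
tool_rot: [-0.081, -3.14, -0.002]
ft_force: [0.1, 0.3, -0.6]
grip_width: 0.397
```

>>> arm_command([
  [[0, 0, 0], [0, 0, -6.95], 0.6],
  [[0, 0, 0], [0, 0, -6.95], 0.6],
  [[0, 0, 0], [0, 0, -6.95], 0.6],
  [[0, 0, 0], [0, 0, -6.95], 0.6],
  [[0, 0, 0], [0, 0, -6.95], 0.6],
  [[0, 0, 0], [0, 0, -6.95], 0.6],
  [[0, 0, 0], [0, 0, 0], 0.6],
])

```text
time: 23.73
position: [0.4781, -0.0618, 0.1579]
tool_rot: [-1.037, 2.965, 0.002]
ft_force: [-0.5, -1.0, 0.1]
grip_width: 0.4
```

```bash
python3 - <<'E'
from h import *
s=st(); im,d=optics.get_image('wrist'); cv2.imwrite('pics/w4.png',im); np.savez('w4.npz',d=d,p=s['position'],r=s['tool_rot'])
E
python3 fit.py w4.npz
```

```text
t 23.73 pos [ 0.4781 -0.0618  0.1579] yaw -141.44 down 1.0 q [-0.6   0.    0.68  1.98 -0.    1.16  2.33] F [-0.5  -1.    0.12] T [0.023 0.035 0.014] g 0.4
732 [ 0.4774 -0.062   0.1195] rect [478.3 -61.1] [39.   9.5] 38.1 pca 37.8
780 [ 0.477  -0.0624  0.1193] rect [478.2 -61.2] [39.3  9.5] 38.2 pca 37.8
```

>>> arm_command([
  [[0, 0, 20], [0, 0, 0], 0.6],
  [[0, 0, 20], [0, 0, 0], 0.6],
  [[0, 0, 0], [0, 0, 0], 0.8],
  [[0, 0, 0], [0, 0, 0], 1],
  [[0, 0, 0], [0, 0, 0], 1],
  [[0, 0, 0], [0, 0, 0], 1],
  [[0, 0, 0], [0, 0, 0], 1],
  [[0, 0, 0], [0, 0, 0], 1],
])

```text
time: 24.45
position: [0.4787, -0.062, 0.119]
tool_rot: [-1.032, 2.966, 0.001]
ft_force: [-1.0, 1.5, 5.6]
grip_width: 0.109
```

>>> arm_command([
  [[0, 0, 0], [0, 0, 4], 1],
  [[0, 0, 0], [0, 0, 4], 1],
  [[0, 0, 0], [0, 0, 3.5], 1],
  [[0, 0, 0], [0, 0, 0], 1],
  [[0, 0, 0], [0, 0, 0], 1],
  [[0, 0, 0], [0, 0, 0], 1],
  [[0, 0, 0], [0, 0, 0], 1],
])

```text
time: 25.03
position: [0.4788, -0.0622, 0.119]
tool_rot: [-0.733, 3.053, 0.001]
ft_force: [-2.6, 1.9, 6.0]
grip_width: 0.106
```

```bash
python3 t.py 2
```

```text
t 25.03 pos [ 0.4788 -0.0622  0.119 ] yaw -153.01 down 1.0 q [-0.6   0.06  0.7   2.02 -0.04  1.08  2.16] F [-2.61  1.86  6.  ] T [0.307 0.366 0.234] g 0.106
-0.26918744668364525
[0.306 0.471 0.266] -0.269
[0.321 0.433 0.276] -0.269
meanTz 0.2587144459365675
t 25.13 pos [ 0.4788 -0.0621  0.119 ] yaw -153.0 down 1.0 q [-0.6   0.06  0.7   2.02 -0.04  1.08  2.16] F [-2.06  1.54  6.44] T [0.321 0.433 0.276] g 0.109
```

>>> arm_command([
  [[0, 0, 0], [0, 0, 2], 1],
  [[0, 0, 0], [0, 0, 0], 1],
  [[0, 0, 0], [0, 0, 0], 1],
  [[0, 0, 0], [0, 0, 0], 1],
])

```text
time: 25.47
position: [0.4788, -0.0622, 0.119]
tool_rot: [-0.68, 3.066, 0.001]
ft_force: [-2.0, 0.9, 5.3]
grip_width: 0.11
```

```bash
python3 t.py 2
```

```text
t 25.47 pos [ 0.4788 -0.0622  0.119 ] yaw -155.0 down 1.0 q [-0.6   0.06  0.7   2.02 -0.04  1.08  2.13] F [-2.    0.94  5.29] T [0.274 0.433 0.275] g 0.11
-0.3163826745003462
[0.286 0.443 0.321] -0.315
[0.33  0.448 0.313] -0.314
meanTz 0.3032580465095048
t 25.57 pos [ 0.4788 -0.0622  0.119 ] yaw -155.0 down 1.0 q [-0.6   0.06  0.7   2.02 -0.04  1.08  2.13] F [-3.12  1.07  5.48] T [0.33  0.448 0.313] g 0.108
```

>>> arm_command([
  [[0, 0, 0], [0, 0, 0], 0.6],
  [[0, 0, 0], [0, 0, 0], 0.6],
  [[0, 0, 0], [0, 0, 0], 0.6],
  [[0, 0, -15], [0, 0, 0], 0.6],
  [[0, 0, -25], [0, 0, 0], 0.6],
  [[-23.2, 23.7, 0], [0, 0, 0], 0.6],
  [[-23.2, 23.7, 0], [0, 0, 0], 0.6],
  [[-23.2, 23.7, 0], [0, 0, 0], 0.6],
])

```text
time: 26.23
position: [0.5123, 0.0319, 0.1586]
tool_rot: [-0.674, 3.066, 0.001]
ft_force: [0.3, -0.3, 0.5]
grip_width: 0.397
```

>>> arm_command([
  [[0, 0, 0], [0, 0, 6.8], 0.6],
  [[0, 0, 0], [0, 0, 6.8], 0.6],
  [[0, 0, 0], [0, 0, 6.8], 0.6],
  [[0, 0, 0], [0, 0, 6.6], 0.6],
  [[0, 0, 0], [0, 0, 0], 0.6],
  [[0, 0, 0], [0, 0, 0], 0.6],
])

```text
time: 26.73
position: [0.5115, 0.031, 0.1578]
tool_rot: [0.053, 3.141, -0.0]
ft_force: [0.2, -0.3, -0.0]
grip_width: 0.399
```

```bash
python3 - <<'E'
from h import *
s=st(); im,d=optics.get_image('wrist'); cv2.imwrite('pics/w5.png',im); np.savez('w5.npz',d=d,p=s['position'],r=s['tool_rot'])
E
python3 fit.py w5.npz
```

```text
t 26.73 pos [0.5115 0.031  0.1578] yaw 178.06 down 1.0 q [-0.72  0.09  0.64  1.91 -0.06  1.16  1.48] F [ 0.24 -0.34 -0.03] T [ 0.004 -0.026 -0.004] g 0.399
663 [ 0.4784 -0.0597  0.1195] rect [478.5 -60.8] [39.1 10.3] 38.8 pca 37.8
739 [0.5099 0.0333 0.1196] rect [511.3  33.6] [ 9.6 39.4] 87.7 pca 178.3
55 [ 0.5722 -0.1088  0.1186] rect [ 573.  -108.8] [10.5  6.7] 10.9 pca 1.2
804 [ 0.478  -0.0593  0.1187] rect [478.5 -60.8] [40.  10.4] 38.1 pca 37.6
780 [0.5095 0.0334 0.1193] rect [511.3  33.6] [ 9.7 39.4] 87.7 pca 177.7
64 [ 0.5717 -0.109   0.1181] rect [ 573.  -108.8] [10.5  6.7] 10.9 pca 6.9
```

>>> arm_command([
  [[0, 0.8, 20], [0, 0, 0], 0.6],
  [[0, 0, 20], [0, 0, 0], 0.6],
  [[0, 0, 0], [0, 0, 0], 0.8],
  [[0, 0, 0], [0, 0, 0], 1],
  [[0, 0, 0], [0, 0, 0], 1],
  [[0, 0, 0], [0, 0, 0], 1],
  [[0, 0, 0], [0, 0, 0], 1],
  [[0, 0, 0], [0, 0, 0], 1],
])

```text
time: 27.45
position: [0.5123, 0.0318, 0.1191]
tool_rot: [0.058, 3.139, 0.001]
ft_force: [-1.4, -0.8, 2.3]
grip_width: 0.109
```

>>> arm_command([
  [[0, 0, 0], [0, 0, 4], 1],
  [[0, 0, 0], [0, 0, 6], 1],
  [[0, 0, 0], [0, 0, 6], 1],
  [[0, 0, 0], [0, 0, 6], 1],
  [[0, 0, 0], [0, 0, 6], 1],
  [[0, 0, 0], [0, 0, 6], 1],
  [[0, 0, 0], [0, 0, 6], 1],
])

```text
time: 28.03
position: [0.512, 0.031, 0.1191]
tool_rot: [1.136, 2.928, -0.0]
ft_force: [-1.8, -3.0, 5.3]
grip_width: 0.113
```

```bash
python3 t.py 1
```

```text
t 28.03 pos [0.512  0.031  0.1191] yaw 137.58 down 1.0 q [-0.76  0.14  0.7   1.95 -0.1   1.08  0.81] F [-1.77 -2.99  5.31] T [-0.639  0.411  0.104] g 0.113
1.1991092562675476
[-0.694  0.369  0.051] -0.282
meanTz 0.07750679091991537
t 28.08 pos [0.512  0.031  0.1191] yaw 137.29 down 1.0 q [-0.76  0.14  0.7   1.95 -0.1   1.08  0.81] F [-1.73 -2.5   5.47] T [-0.694  0.369  0.051] g 0.108
```

>>> arm_command([
  [[0, 0, 0], [0, 0, 6], 1],
  [[0, 0, 0], [0, 0, 6], 1],
  [[0, 0, 0], [0, 0, 6], 1],
  [[0, 0, 0], [0, 0, 6], 1],
  [[0, 0, 0], [0, 0, 6], 1],
  [[0, 0, 0], [0, 0, 6], 1],
])

```text
time: 28.58
position: [0.5113, 0.0306, 0.119]
tool_rot: [1.985, 2.435, -0.002]
ft_force: [-3.8, -3.5, 8.5]
grip_width: 0.109
```

```bash
python3 t.py 1
```

```text
t 28.58 pos [0.5113 0.0306 0.119 ] yaw 101.62 down 1.0 q [-0.82  0.14  0.76  1.96 -0.11  1.09  0.19] F [-3.82 -3.51  8.47] T [-0.912  0.882  0.081] g 0.109
1.1934861168265343
[-0.907  0.868  0.048] -0.232
meanTz 0.06465753613919517
t 28.63 pos [0.5113 0.0306 0.119 ] yaw 101.31 down 1.0 q [-0.82  0.14  0.76  1.96 -0.11  1.09  0.19] F [-3.45 -3.07  7.36] T [-0.907  0.868  0.048] g 0.112
```

>>> arm_command([
  [[-1.2, -1.8, -1], [0, 0, 6], 1],
  [[0, 0, 0], [0, 0, 6], 1],
  [[0, 0, 0], [0, 0, 6], 1],
  [[0, 0, 0], [0, 0, 6], 1],
  [[0, 0, 0], [0, 0, 6], 1],
  [[0, 0, 0], [0, 0, 6], 1],
  [[0, 0, 0], [0, 0, 0], 1],
  [[0, 0, 0], [0, 0, 0], 1],
])

```text
time: 29.3
position: [0.5103, 0.0305, 0.1192]
tool_rot: [2.633, 1.713, 0.001]
ft_force: [0.4, 0.0, -0.7]
grip_width: 0.11
```

```bash
python3 t.py 2
```

```text
t 29.3 pos [0.5103 0.0305 0.1192] yaw 66.09 down 1.0 q [-0.87  0.15  0.83  1.96 -0.12  1.08 -0.42] F [ 0.45  0.04 -0.71] T [-0.223 -0.104 -0.021] g 0.11
-0.22097995039075613
[-0.223 -0.205 -0.003] -0.066
[-0.267 -0.156 -0.028] -0.025
meanTz -0.01728471910844655
t 29.4 pos [0.5103 0.0305 0.1192] yaw 66.04 down 1.0 q [-0.87  0.15  0.83  1.96 -0.12  1.08 -0.42] F [ 1.09 -0.85 -1.19] T [-0.267 -0.156 -0.028] g 0.109
```

>>> arm_command([
  [[0, 0, 0], [0, 0, 5], 1],
  [[0, 0, 0], [0, 0, 5], 1],
  [[0, 0, 0], [0, 0, 5], 1],
  [[0, 0, 0], [0, 0, 0], 1],
  [[0, 0, 0], [0, 0, 0], 1],
])

```text
time: 29.82
position: [0.51, 0.0307, 0.1191]
tool_rot: [-2.834, -1.355, -0.0]
ft_force: [-0.3, -0.0, 0.8]
grip_width: 0.11
```

```bash
python3 t.py 2
```

```text
t 29.82 pos [0.51   0.0307 0.1191] yaw 51.1 down 1.0 q [-0.9   0.15  0.85  1.96 -0.13  1.09 -0.67] F [-0.3  -0.02  0.83] T [-0.149  0.072  0.065] g 0.11
-0.19145383033901453
[-0.096  0.168  0.041] -0.064
[-0.077  0.146  0.03 ] -0.031
meanTz 0.04536996781607239
t 29.92 pos [0.51   0.0307 0.1192] yaw 51.04 down 1.0 q [-0.9   0.15  0.85  1.96 -0.13  1.09 -0.67] F [-0.13  0.3   1.91] T [-0.077  0.146  0.03 ] g 0.113
```

>>> arm_command([
  [[0, 0, 0], [0, 0, 4], 1],
  [[0, 0, 0], [0, 0, 4], 1],
  [[0, 0, 0], [0, 0, 4], 1],
  [[0, 0, 0], [0, 0, 0], 1],
  [[0, 0, 0], [0, 0, 0], 1],
  [[0, 0, 0], [0, 0, 0], 1],
])

```text
time: 30.42
position: [0.5098, 0.0309, 0.1191]
tool_rot: [-2.96, -1.049, 0.0]
ft_force: [-2.5, 1.0, 4.7]
grip_width: 0.105
```

```bash
python3 t.py 1
```

```text
t 30.42 pos [0.5098 0.0309 0.1191] yaw 39.04 down 1.0 q [-0.92  0.15  0.88  1.96 -0.13  1.09 -0.88] F [-2.51  1.03  4.72] T [0.097 0.431 0.085] g 0.105
-0.04545472911559045
[0.203 0.561 0.058] -0.038
meanTz 0.071826760252759
t 30.47 pos [0.5099 0.0309 0.1191] yaw 39.0 down 1.0 q [-0.92  0.15  0.88  1.96 -0.13  1.09 -0.88] F [-2.15  1.42  3.37] T [0.203 0.561 0.058] g 0.112
```

>>> arm_command([
  [[0, 0, 0], [0, 0, 4], 1],
  [[0, 0, 0], [0, 0, 4], 1],
  [[0, 0, 0], [0, 0, 4], 1],
  [[0, 0, 0], [0, 0, 0], 1],
  [[0, 0, 0], [0, 0, 0], 1],
  [[0, 0, 0], [0, 0, 0], 1],
])

```text
time: 30.97
position: [0.5097, 0.031, 0.1191]
tool_rot: [-3.053, -0.735, 0.001]
ft_force: [-2.6, 1.7, 4.4]
grip_width: 0.108
```

```bash
python3 t.py 1
```

```text
t 30.97 pos [0.5097 0.031  0.1191] yaw 27.08 down 1.0 q [-0.94  0.16  0.9   1.96 -0.14  1.09 -1.08] F [-2.55  1.75  4.44] T [0.359 0.832 0.147] g 0.108
-0.10450314497575164
[0.432 0.806 0.12 ] -0.101
meanTz 0.13358219361659476
t 31.02 pos [0.5097 0.0311 0.1191] yaw 27.08 down 1.0 q [-0.94  0.16  0.9   1.96 -0.14  1.09 -1.08] F [-3.31  2.64  5.38] T [0.432 0.806 0.12 ] g 0.109
```

Torque is climbing (0.04 → 0.10); continue with smaller increments.

>>> arm_command([
  [[0, 0, 0], [0, 0, 4], 1],
  [[0, 0, 0], [0, 0, 4], 1],
  [[0, 0, 0], [0, 0, 4], 1],
  [[0, 0, 0], [0, 0, 0], 1],
  [[0, 0, 0], [0, 0, 0], 1],
  [[0, 0, 0], [0, 0, 0], 1],
])

```text
time: 31.52
position: [0.5096, 0.0313, 0.1191]
tool_rot: [-3.113, -0.413, 0.001]
ft_force: [-3.4, 2.9, 6.2]
grip_width: 0.111
```

```bash
python3 t.py 1
```

```text
t 31.52 pos [0.5096 0.0313 0.1191] yaw 15.11 down 1.0 q [-0.97  0.16  0.93  1.96 -0.15  1.09 -1.28] F [-3.41  2.94  6.22] T [0.484 0.902 0.182] g 0.111
-0.18671640660613775
[0.484 0.898 0.248] -0.183
meanTz 0.21476422044813154
t 31.57 pos [0.5096 0.0313 0.1191] yaw 15.11 down 1.0 q [-0.97  0.16  0.93  1.96 -0.15  1.09 -1.28] F [-2.74  3.03  5.63] T [0.484 0.898 0.248] g 0.113
```

>>> arm_command([
  [[0, 0, 0], [0, 0, 4], 1],
  [[0, 0, 0], [0, 0, 4], 1],
  [[0, 0, 0], [0, 0, 3], 1],
  [[0, 0, 0], [0, 0, 0], 1],
  [[0, 0, 0], [0, 0, 0], 1],
  [[0, 0, 0], [0, 0, 0], 1],
])

```text
time: 32.07
position: [0.5095, 0.0315, 0.1191]
tool_rot: [-3.138, -0.113, 0.002]
ft_force: [-3.3, 3.1, 5.7]
grip_width: 0.106
```

```bash
python3 t.py 3
```

```text
t 32.07 pos [0.5095 0.0315 0.1191] yaw 4.13 down 1.0 q [-0.99  0.17  0.95  1.96 -0.15  1.09 -1.47] F [-3.32  3.09  5.68] T [0.558 0.969 0.329] g 0.106
-0.2711651287972927
[0.615 0.942 0.196] -0.268
[0.633 0.94  0.256] -0.268
[0.608 0.935 0.303] -0.268
meanTz 0.27121431997004747
t 32.22 pos [0.5096 0.0316 0.1192] yaw 4.13 down 1.0 q [-0.99  0.17  0.95  1.96 -0.15  1.09 -1.47] F [-3.04  2.79  5.75] T [0.608 0.935 0.303] g 0.114
```

Agreement 0.27; +0.06 → ~7.5°.

>>> arm_command([
  [[0, 0, 0], [0, 0, 4], 1],
  [[0, 0, 0], [0, 0, 3.5], 1],
  [[0, 0, 0], [0, 0, 0], 1],
  [[0, 0, 0], [0, 0, 0], 1],
  [[0, 0, 0], [0, 0, 0], 1],
])

```text
time: 32.63
position: [0.5096, 0.0317, 0.1192]
tool_rot: [-3.139, 0.092, 0.002]
ft_force: [-3.9, 3.4, 6.8]
grip_width: 0.109
```

```bash
python3 t.py 3
```

```text
t 32.63 pos [0.5096 0.0317 0.1192] yaw -3.35 down 1.0 q [-1.    0.17  0.97  1.96 -0.16  1.09 -1.59] F [-3.94  3.45  6.82] T [0.682 0.966 0.319] g 0.109
-0.3274313919246197
[0.657 0.978 0.282] -0.324
[0.639 1.041 0.348] -0.324
[0.673 1.033 0.308] -0.324
meanTz 0.3140636020461508
t 32.78 pos [0.5096 0.0317 0.1192] yaw -3.35 down 1.0 q [-1.    0.17  0.97  1.96 -0.16  1.09 -1.59] F [-4.13  4.    5.84] T [0.673 1.033 0.308] g 0.111
```

>>> arm_command([
  [[0, 0, 0], [0, 0, 0], 0.6],
  [[0, 0, 0], [0, 0, 0], 0.6],
  [[0, 0, 0], [0, 0, 0], 0.6],
  [[0, 0, -15], [0, 0, 0], 0.6],
  [[0, 0, -25], [0, 0, 0], 0.6],
  [[17, 30.2, 0], [0, 0, 0], 0.6],
  [[17, 30.2, 0], [0, 0, 0], 0.6],
  [[17, 30.2, 0], [0, 0, 0], 0.6],
])

```text
time: 33.45
position: [0.5562, -0.064, 0.1595]
tool_rot: [-3.14, 0.094, -0.004]
ft_force: [0.4, -0.0, -0.6]
grip_width: 0.398
```

>>> arm_command([
  [[17, 30.2, 0], [0, 0, 0], 0.6],
  [[0, 0, 0], [0, 0, -6.75], 0.6],
  [[0, 0, 0], [0, 0, -6.75], 0.6],
  [[0, 0, 0], [0, 0, -6.75], 0.6],
  [[0, 0, 0], [0, 0, -6.75], 0.6],
  [[0, 0, 0], [0, 0, -6.75], 0.6],
  [[0, 0, 0], [0, 0, -6.75], 0.6],
  [[0, 0, 0], [0, 0, -6.75], 0.6],
])

```text
time: 34.12
position: [0.5702, -0.0955, 0.1586]
tool_rot: [2.912, 1.176, -0.001]
ft_force: [0.8, -0.7, 0.1]
grip_width: 0.4
```

>>> arm_command([
  [[0, 0, 0], [0, 0, -6.75], 0.6],
  [[0, 0, 0], [0, 0, -6.75], 0.6],
  [[0, 0, 0], [0, 0, -6.75], 0.6],
  [[0, 0, 0], [0, 0, -6.75], 0.6],
  [[0, 0, 0], [0, 0, -6.75], 0.6],
  [[0, 0, 0], [0, 0, -6.75], 0.6],
  [[0, 0, 0], [0, 0, -6.75], 0.6],
  [[0, 0, 0], [0, 0, 0], 0.6],
])

```text
time: 34.78
position: [0.5701, -0.0954, 0.1586]
tool_rot: [2.201, 2.241, -0.001]
ft_force: [-0.4, -0.5, 0.8]
grip_width: 0.4
```

```bash
python3 - <<'E'
from h import *
s=st(); im,d=optics.get_image('wrist'); cv2.imwrite('pics/w6.png',im); np.savez('w6.npz',d=d,p=s['position'],r=s['tool_rot'])
E
python3 fit.py w6.npz
```

```text
t 34.78 pos [ 0.5701 -0.0954  0.1586] yaw 91.04 down 1.0 q [-0.5   0.26  0.72  1.76 -0.18  1.19  0.29] F [-0.35 -0.53  0.76] T [-0.071 -0.003 -0.068] g 0.4
767 [0.5127 0.0327 0.1194] rect [512.   32.8] [39.6 10.1] 9.4 pca 9.9
855 [6.054e-01 3.000e-04 1.195e-01] rect [6.056e+02 2.000e-01] [10.3 39.4] 53.4 pca 142.3
647 [ 0.4806 -0.0601  0.1195] rect [479.2 -60.7] [39.2 10. ] 38.3 pca 38.1
722 [ 0.5729 -0.0924  0.1196] rect [573.1 -93.5] [ 9.7 38.6] 1.7 pca 91.8
878 [0.5129 0.0324 0.1189] rect [512.  33.] [39.6 10.6] 9.9 pca 10.1
944 [6.052e-01 1.000e-04 1.191e-01] rect [6.058e+02 5.000e-01] [10.4 39.9] 52.1 pca 142.2
716 [ 0.4812 -0.0598  0.1191] rect [479.4 -60.6] [39.6 10.4] 38.4 pca 38.4
789 [ 0.573  -0.092   0.1192] rect [573.2 -93.5] [ 9.9 38.9] 1.1 pca 91.4
```

View pics/w6.png

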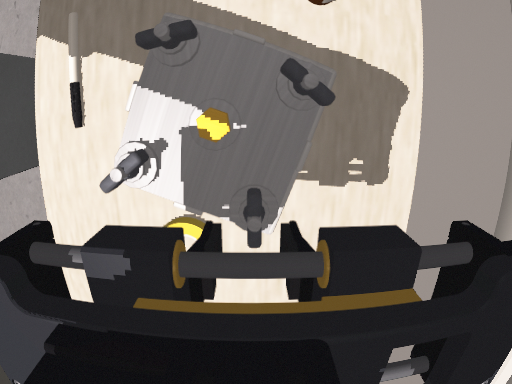

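>>> arm_command([
  [[0.8, 2, 20], [0, 0, 0], 0.6],
  [[0, 0, 20], [0, 0, 0], 0.6],
  [[0, 0, 0], [0, 0, 0], 0.8],
  [[0, 0, 0], [0, 0, 0], 1],
  [[0, 0, 0], [0, 0, 0], 1],
  [[0, 0, 0], [0, 0, 0], 1],
  [[0, 0, 0], [0, 0, 0], 1],
  [[0, 0, 0], [0, 0, 0], 1],
])

```text
time: 35.5
position: [0.5725, -0.0938, 0.1201]
tool_rot: [2.204, 2.238, 0.001]
ft_force: [-3.7, -0.1, 4.4]
grip_width: 0.109
```

>>> arm_command([
  [[0, 0, 0], [0, 0, 4], 1],
  [[0, 0, 0], [0, 0, 6], 1],
  [[0, 0, 0], [0, 0, 6], 1],
  [[0, 0, 0], [0, 0, 6], 1],
  [[0, 0, 0], [0, 0, 6], 1],
  [[0, 0, 0], [0, 0, 6], 1],
  [[0, 0, 0], [0, 0, 6], 1],
  [[0, 0, 0], [0, 0, 6], 1],
])

```text
time: 36.17
position: [0.5736, -0.0943, 0.1202]
tool_rot: [2.905, 1.191, 0.005]
ft_force: [0.8, -1.5, 0.6]
grip_width: 0.109
```

```bash
python3 t.py 1
```

```text
t 36.17 pos [ 0.5736 -0.0943  0.1202] yaw 44.57 down 0.99999 q [-0.6   0.34  0.85  1.8  -0.28  1.13 -0.44] F [ 0.84 -1.47  0.62] T [-0.435 -0.108  0.006] g 0.109
1.1228292435407639
[-0.375 -0.07   0.021] -0.1
meanTz 0.013365716595234483
t 36.22 pos [ 0.5736 -0.0943  0.1202] yaw 44.31 down 0.99999 q [-0.6   0.34  0.85  1.8  -0.28  1.13 -0.45] F [ 1.19 -0.72  3.68] T [-0.375 -0.07   0.021] g 0.108
```

>>> arm_command([
  [[0, 0, 0], [0, 0, 6], 1],
  [[0, 0, 0], [0, 0, 6], 1],
  [[0, 0, 0], [0, 0, 6], 1],
  [[0, 0, 0], [0, 0, 6], 1],
  [[0, 0, 0], [0, 0, 6], 1],
  [[0, 0, 0], [0, 0, 6], 1],
  [[0, 0, 0], [0, 0, 6], 1],
  [[0, 0, 0], [0, 0, 6], 1],
])

```text
time: 36.88
position: [0.574, -0.0955, 0.1202]
tool_rot: [3.137, -0.091, 0.008]
ft_force: [2.4, -3.4, -0.1]
grip_width: 0.108
```

```bash
python3 t.py 1
```

```text
t 36.88 pos [ 0.574  -0.0955  0.1202] yaw -3.32 down 0.99998 q [-0.72  0.4   1.02  1.8  -0.37  1.15 -1.2 ] F [ 2.37 -3.39 -0.08] T [-0.911 -0.47   0.073] g 0.108
1.075291782617569
[-0.76  -0.374  0.009] -0.086
meanTz 0.041122064636982536
t 36.93 pos [ 0.574  -0.0955  0.1202] yaw -3.62 down 0.99998 q [-0.72  0.4   1.02  1.8  -0.37  1.15 -1.21] F [ 2.54 -3.84  1.38] T [-0.76  -0.374  0.009] g 0.111
```

>>> arm_command([
  [[0, 0, 0], [0, 0, 6], 1],
  [[0, 0, 0], [0, 0, 6], 1],
  [[0, 0, 0], [0, 0, 6], 1],
  [[0, 0, 0], [0, 0, 6], 1],
  [[0, 0, 0], [0, 0, 0], 1],
  [[0, 0, 0], [0, 0, 0], 1],
])

```text
time: 37.43
position: [0.5738, -0.0961, 0.1202]
tool_rot: [3.052, -0.733, 0.008]
ft_force: [3.5, -5.4, 0.8]
grip_width: 0.11
```

```bash
python3 t.py 1
```

```text
t 37.43 pos [ 0.5738 -0.0961  0.1202] yaw -27.02 down 0.99998 q [-0.78  0.45  1.11  1.8  -0.43  1.16 -1.57] F [ 3.52 -5.38  0.83] T [-1.098 -0.321  0.084] g 0.11
-0.23896501399576664
[-1.067 -0.37   0.132] -0.156
meanTz 0.10805958445221468
t 37.48 pos [ 0.5738 -0.0961  0.1202] yaw -27.0 down 0.99998 q [-0.78  0.45  1.11  1.8  -0.43  1.16 -1.57] F [ 3.21 -5.15  2.09] T [-1.067 -0.37   0.132] g 0.108
```

>>> arm_command([
  [[0, 0, 0], [0, 0, 0], 0.35],
  [[0, 0, 0], [0, 0, 0], 0.35],
  [[0, 0, 0], [0, 0, 0], 0.35],
  [[0, 0, 0], [0, 0, 0], 0.35],
  [[0, 0, 0], [0, 0, 0], 0.35],
  [[0, 0, 0], [0, 0, -6.8], 0.35],
  [[0, 0, 0], [0, 0, -6.8], 0.35],
  [[0, 0, 0], [0, 0, -6.8], 0.35],
])

```text
time: 38.15
position: [0.572, -0.0931, 0.1188]
tool_rot: [-3.137, 0.174, 0.001]
ft_force: [-0.5, 0.0, 0.4]
grip_width: 0.607
```

>>> arm_command([
  [[0, 0, 0], [0, 0, -6.8], 0.35],
  [[0, 0, 0], [0, 0, -6.8], 0.35],
  [[0, 0, 0], [0, 0, -6.8], 0.35],
  [[0, 0, 0], [0, 0, -6.8], 0.35],
  [[0, 0, 0], [0, 0, -6.8], 0.35],
  [[0, 0, 0], [0, 0, -6.8], 0.35],
  [[0, 0, 0], [0, 0, -6.8], 0.35],
  [[0, 0, 0], [0, 0, -6.8], 0.35],
])

```text
time: 38.82
position: [0.572, -0.0932, 0.1188]
tool_rot: [-2.869, -1.279, 0.0]
ft_force: [0.4, 0.1, 0.1]
grip_width: 0.645
```

>>> arm_command([
  [[0, 0, 0], [0, 0, -6.8], 0.35],
  [[0, 0, 0], [0, 0, -6.8], 0.35],
  [[0, 0, 0], [0, 0, -6.8], 0.35],
  [[0, 0, 0], [0, 0, -6.8], 0.35],
  [[0, 0, 0], [0, 0, -6.8], 0.35],
  [[0, 0, 0], [0, 0, -6.8], 0.35],
  [[0, 0, 0], [0, 0, -6.8], 0.35],
  [[0, 0, 0], [0, 0, -6.8], 0.35],
])

```text
time: 39.48
position: [0.572, -0.0932, 0.1188]
tool_rot: [-1.967, -2.449, -0.0]
ft_force: [0.3, 0.5, 0.5]
grip_width: 0.651
```

>>> arm_command([
  [[0, 0, 0], [0, 0, -6.8], 0.35],
  [[0, 0, 0], [0, 0, -6.8], 0.35],
  [[0, 0, 0], [0, 0, -6.8], 0.35],
  [[0, 0, 0], [0, 0, -6.8], 0.35],
  [[0, 0, 0], [0, 0, -6.8], 0.35],
  [[0, 0, 0], [0, 0, -6.8], 0.35],
  [[0, 0, 0], [0, 0, -6.8], 0.35],
  [[0, 0, 0], [0, 0, -6.8], 0.35],
])

```text
time: 40.15
position: [0.572, -0.0933, 0.1188]
tool_rot: [-0.63, -3.077, -0.0]
ft_force: [0.3, 0.1, 0.0]
grip_width: 0.648
```

```bash
python3 - <<'E'
from h import *
s=st(); im,d=optics.get_image('wrist'); cv2.imwrite('pics/w7.png',im); np.savez('w7.npz',d=d,p=s['position'],r=s['tool_rot'])
E
python3 fit.py w7.npz
```

```text
t 40.15 pos [ 0.572  -0.0933  0.1188] yaw 156.85 down 1.0 q [-0.33  0.28  0.52  1.79 -0.15  1.11  1.41] F [0.33 0.05 0.04] T [ 0.014 -0.019  0.035] g 0.648
1031 [0.5111 0.032  0.1194] rect [511.5  32.9] [39.3 10.6] 10.2 pca 9.8
1394 [ 0.4792 -0.061   0.1196] rect [478.9 -61.1] [39.6 10.1] 37.7 pca 38.2
260 [0.5944 0.0076 0.1185] rect [595.    7.8] [10.5 13.9] 53.2 pca 131.1
602 [ 0.5636 -0.0902  0.1193] rect [563.7 -90.3] [ 9.6 20.1] 68.9 pca 159.5
257 [ 0.5524 -0.1173  0.1234] rect [ 555.1 -117.1] [16.3  7.4] 11.8 pca 19.9
273 [ 0.5772 -0.0595  0.1235] rect [578.6 -61.6] [ 7.1 16.3] 33.1 pca 113.5
1253 [0.5111 0.0314 0.1186] rect [511.4  32.9] [39.5 10.8] 10.9 pca 9.7
1502 [ 0.4795 -0.061   0.1193] rect [478.8 -61. ] [39.6 10.5] 38.2 pca 38.3
351 [0.594  0.007  0.1175] rect [595.3   7.7] [10.7 14.9] 57.2 pca 129.8
663 [ 0.5631 -0.09    0.1189] rect [563.7 -90.4] [ 9.9 20.1] 68.7 pca 158.8
326 [ 0.5528 -0.1173  0.1216] rect [ 555.7 -117.1] [17.4  7.6] 10.1 pca 15.7
345 [ 0.5773 -0.0596  0.1217] rect [579.1 -61.9] [ 7.5 17.3] 33.2 pca 117.4
```

>>> arm_command([
  [[0, 0, 0], [0, 0, -2], 0.8],
  [[0, 0, 0], [0, 0, 0], 1],
  [[0, 0, 0], [0, 0, 0], 1],
  [[0, 0, 0], [0, 0, 0], 1],
  [[0, 0, 0], [0, 0, 0], 1],
  [[0, 0, 0], [0, 0, 0], 1],
  [[0, 0, 0], [0, 0, 0], 1],
  [[0, 0, 0], [0, 0, 0], 1],
])

```text
time: 40.87
position: [0.5719, -0.0943, 0.1189]
tool_rot: [-0.587, -3.086, 0.002]
ft_force: [-3.9, -8.0, 1.7]
grip_width: 0.128
```

>>> arm_command([
  [[0, 0, 0], [0, 0, 3], 1],
  [[0, 0, 0], [0, 0, 4], 1],
  [[0, 0, 0], [0, 0, 4], 1],
  [[0, 0, 0], [0, 0, 0], 1],
  [[0, 0, 0], [0, 0, 0], 1],
  [[0, 0, 0], [0, 0, 0], 1],
])

```text
time: 41.37
position: [0.5718, -0.0949, 0.119]
tool_rot: [-0.878, -3.016, 0.003]
ft_force: [-1.1, -4.0, 0.6]
grip_width: 0.108
```

```bash
python3 t.py 3
```

```text
t 41.37 pos [ 0.5718 -0.0949  0.119 ] yaw 147.53 down 1.0 q [-0.35  0.28  0.55  1.79 -0.16  1.11  1.25] F [-1.1  -4.03  0.57] T [-0.977  0.427  0.16 ] g 0.108
-0.170868756249547
[-1.08   0.452  0.203] -0.16
[-1.1    0.551  0.174] -0.144
[-1.084  0.539  0.183] -0.162
meanTz 0.18007666389802388
t 41.52 pos [ 0.5717 -0.0948  0.1189] yaw 147.49 down 1.0 q [-0.35  0.28  0.55  1.79 -0.16  1.11  1.25] F [-2.39 -5.35  1.57] T [-1.084  0.539  0.183] g 0.112
```

Torque 0.16–0.18; step 8°.

>>> arm_command([
  [[0, 0, 0], [0, 0, 4], 1],
  [[0, 0, 0], [0, 0, 4], 1],
  [[0, 0, 0], [0, 0, 0], 1],
  [[0, 0, 0], [0, 0, 0], 1],
  [[0, 0, 0], [0, 0, 0], 1],
  [[0, 0, 0], [0, 0, 0], 1],
])

```text
time: 42.02
position: [0.5718, -0.0947, 0.119]
tool_rot: [-1.087, -2.947, 0.002]
ft_force: [-2.6, -4.0, 0.9]
grip_width: 0.109
```

```bash
python3 t.py 3
```

```text
t 42.02 pos [ 0.5718 -0.0947  0.119 ] yaw 139.5 down 1.0 q [-0.37  0.29  0.57  1.79 -0.17  1.11  1.12] F [-2.61 -3.98  0.92] T [-1.014  0.509  0.229] g 0.109
-0.23127267602831125
[-1.117  0.476  0.23 ] -0.231
[-1.043  0.506  0.22 ] -0.231
[-1.13   0.499  0.247] -0.231
meanTz 0.23166119596325246
t 42.17 pos [ 0.5718 -0.0947  0.119 ] yaw 139.5 down 1.0 q [-0.37  0.29  0.57  1.79 -0.17  1.11  1.12] F [-2.   -4.68  1.06] T [-1.13   0.499  0.247] g 0.107
```

>>> arm_command([
  [[0, 0, 0], [0, 0, 4], 1],
  [[0, 0, 0], [0, 0, 4], 1],
  [[0, 0, 0], [0, 0, 0], 1],
  [[0, 0, 0], [0, 0, 0], 1],
  [[0, 0, 0], [0, 0, 0], 1],
])

```text
time: 42.58
position: [0.5719, -0.0946, 0.119]
tool_rot: [1.289, 2.865, -0.002]
ft_force: [-2.7, -5.5, 0.8]
grip_width: 0.108
```

```bash
python3 t.py 3
```

```text
t 42.58 pos [ 0.5719 -0.0946  0.119 ] yaw 131.57 down 1.0 q [-0.38  0.29  0.59  1.79 -0.17  1.11  0.99] F [-2.72 -5.51  0.82] T [-1.181  0.458  0.274] g 0.108
-0.29843338765203953
[-1.144  0.487  0.321] -0.294
[-1.136  0.506  0.32 ] -0.294
[-1.145  0.516  0.32 ] -0.294
meanTz 0.3087595559247468
t 42.73 pos [ 0.5719 -0.0946  0.119 ] yaw 131.57 down 1.0 q [-0.38  0.29  0.59  1.79 -0.17  1.11  0.99] F [-0.88 -4.43  1.1 ] T [-1.145  0.516  0.32 ] g 0.109
```

>>> arm_command([
  [[0, 0, 0], [0, 0, 4], 1],
  [[0, 0, 0], [0, 0, 0], 1],
  [[0, 0, 0], [0, 0, 0], 1],
  [[0, 0, 0], [0, 0, 0], 1],
])

```text
time: 43.07
position: [0.5719, -0.0946, 0.119]
tool_rot: [1.388, 2.818, -0.002]
ft_force: [-1.8, -5.2, 1.3]
grip_width: 0.108
```

```bash
python3 t.py 3
```

```text
t 43.07 pos [ 0.5719 -0.0946  0.119 ] yaw 127.57 down 1.0 q [-0.39  0.29  0.6   1.79 -0.18  1.11  0.92] F [-1.85 -5.19  1.33] T [-1.147  0.499  0.383] g 0.108
-0.33118260093033314
[-1.133  0.471  0.376] -0.328
[-1.142  0.458  0.343] -0.327
[-1.149  0.463  0.292] -0.327
meanTz 0.3482259697003233
t 43.22 pos [ 0.5719 -0.0946  0.119 ] yaw 127.57 down 1.0 q [-0.39  0.29  0.6   1.79 -0.18  1.11  0.92] F [-0.56 -4.41  0.73] T [-1.149  0.463  0.292] g 0.106
```

>>> arm_command([
  [[0, 0, 0], [0, 0, 0], 0.6],
  [[0, 0, 0], [0, 0, 0], 0.6],
  [[0, 0, 0], [0, 0, 0], 0.6],
  [[0, 0, -15], [0, 0, 0], 0.6],
  [[0, 0, -25], [0, 0, 0], 0.6],
  [[17.9, 27.5, 0], [0, 0, 0], 0.6],
  [[17.9, 27.5, 0], [0, 0, 0], 0.6],
  [[17.9, 27.5, 0], [0, 0, 0], 0.6],
])

```text
time: 43.88
position: [0.6059, 0.0019, 0.1599]
tool_rot: [1.389, 2.817, 0.006]
ft_force: [0.4, 0.8, -0.6]
grip_width: 0.4
```

>>> arm_command([
  [[0, 0, 0], [0, 0, -7], 0.6],
  [[0, 0, 0], [0, 0, -7], 0.6],
  [[0, 0, 0], [0, 0, 0], 0.6],
  [[0, 0, 0], [0, 0, 0], 0.6],
])

```text
time: 44.22
position: [0.605, 0.0004, 0.1589]
tool_rot: [-1.039, -2.964, -0.002]
ft_force: [0.0, 0.2, 0.9]
grip_width: 0.398
```

```bash
python3 - <<'E'
from h import *
s=st(); im,d=optics.get_image('wrist'); cv2.imwrite('pics/w8.png',im); np.savez('w8.npz',d=d,p=s['position'],r=s['tool_rot'])
E
python3 fit.py w8.npz
```

```text
t 44.22 pos [6.050e-01 4.000e-04 1.589e-01] yaw 141.36 down 1.0 q [-0.48  0.3   0.52  1.69 -0.16  1.2   0.98] F [0.03 0.18 0.89] T [-0.042  0.066 -0.027] g 0.398
845 [0.5123 0.0335 0.1195] rect [512.   33.4] [39.5  9.8] 9.8 pca 9.7
552 [ 0.4801 -0.0593  0.1195] rect [478.9 -60.8] [40. 10.] 38.1 pca 38.2
717 [0.6047 0.0014 0.1195] rect [605.6   0.8] [ 9.5 39. ] 51.7 pca 142.4
907 [0.5125 0.0336 0.1192] rect [511.6  33.3] [40.2 10.3] 10.4 pca 9.9
634 [ 0.4806 -0.0586  0.1189] rect [479.  -60.6] [40.5 10.5] 37.9 pca 37.8
773 [0.6043 0.0017 0.1192] rect [605.5   0.7] [10. 39.] 52.4 pca 142.5
```

>>> arm_command([
  [[0, 0, 20], [0, 0, 0], 0.6],
  [[0, 0, 20], [0, 0, 0], 0.6],
  [[0, 0, 0], [0, 0, 0], 0.8],
  [[0, 0, 0], [0, 0, 0], 1],
  [[0, 0, 0], [0, 0, 0], 1],
  [[0, 0, 0], [0, 0, 0], 1],
  [[0, 0, 0], [0, 0, 0], 1],
  [[0, 0, 0], [0, 0, 0], 1],
])

```text
time: 44.93
position: [0.6055, -0.0012, 0.1203]
tool_rot: [1.037, 2.964, 0.001]
ft_force: [-1.1, -0.9, 4.6]
grip_width: 0.107
```

>>> arm_command([
  [[0, 0, 0], [0, 0, 4], 1],
  [[0, 0, 0], [0, 0, 4], 1],
  [[0, 0, 0], [0, 0, 2], 1],
  [[0, 0, 0], [0, 0, 0], 1],
  [[0, 0, 0], [0, 0, 0], 1],
  [[0, 0, 0], [0, 0, 0], 1],
])

```text
time: 45.43
position: [0.6055, -0.0012, 0.1203]
tool_rot: [1.288, 2.864, 0.001]
ft_force: [-2.1, -1.4, 6.4]
grip_width: 0.108
```

```bash
python3 t.py 2
```

```text
t 45.43 pos [ 0.6055 -0.0012  0.1203] yaw 131.56 down 1.0 q [-0.49  0.34  0.54  1.73 -0.19  1.13  0.83] F [-2.09 -1.42  6.43] T [-0.347  0.452  0.244] g 0.108
-0.26414014399051666
[-0.368  0.426  0.278] -0.262
[-0.346  0.45   0.25 ] -0.261
meanTz 0.25746866889857106
t 45.53 pos [ 0.6055 -0.0012  0.1203] yaw 131.56 down 1.0 q [-0.49  0.34  0.54  1.73 -0.19  1.13  0.83] F [-2.89 -1.13  4.59] T [-0.346  0.45   0.25 ] g 0.112
```

>>> arm_command([
  [[0, 0, 0], [0, 0, 2], 1],
  [[0, 0, 0], [0, 0, 0], 1],
  [[0, 0, 0], [0, 0, 0], 1],
  [[0, 0, 0], [0, 0, 0], 1],
])

```text
time: 45.87
position: [0.6055, -0.0012, 0.1203]
tool_rot: [1.338, 2.841, 0.001]
ft_force: [-1.8, -1.2, 5.9]
grip_width: 0.11
```

```bash
python3 t.py 2
```

```text
t 45.87 pos [ 0.6055 -0.0012  0.1203] yaw 129.57 down 1.0 q [-0.49  0.34  0.54  1.73 -0.19  1.13  0.8 ] F [-1.77 -1.16  5.93] T [-0.386  0.44   0.305] g 0.11
-0.3093715477734804
[-0.374  0.462  0.316] -0.308
[-0.332  0.425  0.312] -0.307
meanTz 0.3109646619479833
t 45.97 pos [ 0.6055 -0.0012  0.1203] yaw 129.56 down 1.0 q [-0.49  0.34  0.54  1.73 -0.19  1.13  0.8 ] F [-1.62 -1.31  5.46] T [-0.332  0.425  0.312] g 0.108
```

>>> arm_command([
  [[0, 0, 0], [0, 0, 0], 0.5],
  [[0, 0, 0], [0, 0, 0], 0.5],
  [[0, 0, 0], [0, 0, 0], 0.5],
  [[0, 0, -15], [0, 0, 0], 0.5],
  [[0, 0, -35], [0, 0, 0], 0.5],
  [[-15, -25, -35], [0, 0, 0], 0.5],
  [[-15, -25, -35], [0, 0, 0], 0.5],
  [[0, 0, 0], [0, 0, 0], 0.5],
])

```text
time: 46.63
position: [0.5889, -0.0582, 0.2402]
tool_rot: [1.347, 2.827, 0.004]
ft_force: [1.1, -2.5, 1.4]
grip_width: 0.491
```

>>> arm_command([
  [[0, 0, 0], [0, 0, 0], 0.5],
  [[0, 0, 0], [0, 0, 0], 0.5],
  [[0, 0, 0], [0, 0, 0], 0.5],
])

```text
time: 46.88
position: [0.5865, -0.0492, 0.2312]
tool_rot: [-1.337, -2.84, 0.001]
ft_force: [1.0, 0.0, -0.4]
grip_width: 0.495
```

```bash
python3 - <<'E'
from h import *
s=st(); im,d=optics.get_image('wrist'); cv2.imwrite('pics/w9.png',im); np.savez('w9.npz',d=d,p=s['position'],r=s['tool_rot'])
v,u=np.mgrid[0:384,0:512]; P=wpix(u.astype(float),v.astype(float),d,s)
# cover plane: inside square +-68, top ~0.080
c=np.array([.5413,-.0315]); a=np.radians(-19.2); L=(P[...,:2]-c)@np.array([[np.cos(a),-np.sin(a)],[np.sin(a),np.cos(a)]])
m=(d>0)&(abs(L)<.066).all(-1)&(P[...,2]>.074)&(P[...,2]<.086)&(np.hypot(L[...,0],L[...,1])>.02)
for sx in(1,-1):
  for sy in(1,-1): m&=np.hypot(L[...,0]-.05*sx,L[...,1]-.05*sy)>.022
A=np.c_[L[m],np.ones(m.sum())]; k=np.linalg.lstsq(A,P[...,2][m],rcond=None)[0]; print(m.sum(),k, 'resid',np.std(A@k-P[...,2][m]))
im,d=optics.get_image('top'); cv2.imwrite('pics/top9.png',im)
E
python3 fit.py w9.npz
```

```text
t 46.88 pos [ 0.5865 -0.0492  0.2312] yaw 129.6 down 1.0 q [-0.47  0.21  0.59  1.64 -0.12  1.33  0.83] F [ 1.    0.03 -0.35] T [-0.075 -0.088 -0.01 ] g 0.495
10291 [1.31287573e-03 2.99893968e-05 7.87420128e-02] resid 0.0007748477837188144
471 [0.5118 0.0331 0.1194] rect [511.6  33.1] [39.4 10.2] 10.0 pca 9.9
402 [ 0.4796 -0.0601  0.1195] rect [478.7 -60.8] [39.6  9.6] 38.6 pca 37.9
407 [6.053e-01 5.000e-04 1.195e-01] rect [6.058e+02 4.000e-01] [ 9.2 39.8] 51.8 pca 141.4
192 [ 0.566  -0.0872  0.1195] rect [565.7 -87.7] [ 8.9 21.1] 51.3 pca 146.0
509 [0.512  0.0329 0.1191] rect [511.8  33.2] [39.8 10.5] 10.6 pca 9.9
435 [ 0.4798 -0.0598  0.1191] rect [478.9 -61.1] [39.5 10.3] 37.0 pca 38.0
446 [0.6048 0.0008 0.1191] rect [6.057e+02 6.000e-01] [ 9.6 40.2] 51.9 pca 141.8
262 [ 0.5687 -0.0885  0.1186] rect [572.8 -93.3] [ 9.7 39.8] 52.6 pca 148.2
```

View pics/w9.png

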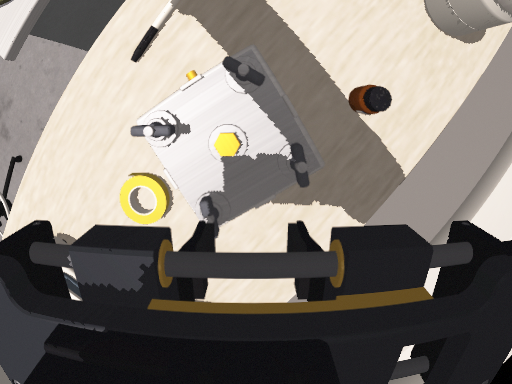

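Run:
```python
from bench import ctrl
print(ctrl.close_job())
```

```text
the job is handed in; nothing more can be done
None
```

I tightened all four wing nuts in cross order (nut_3, nut_1, then nut_2, nut_4) and handed the job in at about 47 s. Each stopped at about 0.32–0.34 N m by the joint torque. The wrist sensor agreed to within about 0.035 N m; it is noisier and read 0.31–0.37.

**Nut checks**
- **Spring-back:** nuts 1, 2 and 3 sprang back 13–14° when let go, which matches 0.34–0.37 N m. I could not measure nut_4 cleanly because it was partly hidden in the last picture.
- **Re-gripping:** I re-gripped nut_3 after tightening nut_1, and nut_1 after all four were tight. Both still held without slipping at about 0.31 N m. I did not re-grip nuts 2 and 4, or nut_3 a second time.

**Final picture**
- **Cover:** it is level to about 1.3 mrad. Its top reads 78.7 mm against the nominal 80 mm, within the depth bias I allowed for (the wing tops read 0.5 mm low), so it looks fully home.
- **Surroundings:** the amber bottle, tape and marker look undisturbed by eye. I did not measure any bystander's position or look at the timer or the left-hand bottle. The arm stands clear of the cell.

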